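# Tuck the pile of tapas tiles under the hood of its storage box and shut the lid

## Task

Put the three white serving tiles away: lay the single tile squarely on top of the pile of two and let go, then pick up all three together as one pile and put them into the grey storage box, low end first under the fixed hood, until the pile lies flat on the box's floor. Then let go and shut the box's lid fully. Leave the mug, cups, tumblers and shakers behind the work where they stand.

Things in the scene. Friction and masses are not known exactly. Their poses are not given: they have to be found in the camera images.
- tile_a: lowest tile of the pile of two: white glazed ceramic serving tile, 92 (own x) x 62 (own y) x 8 mm, about 70 g, lying flat on the worktop, loose. Origin: centre of the underside; z up. The three tiles are alike.
- tile_b: upper tile of the pile of two, same tile, lying squarely on tile_a, loose. Origin: centre of its underside.
- tile_c: the single tile, same kind, lying flat on the worktop by itself, loose. Origin: centre of its underside.
- caddy: grey plastic storage box, fixed; outside 106 (own x) x 75 (own y) x 44 mm high, walls and floor 4 mm thick, inside 98 x 67 mm, 40 mm deep. Origin: centre of the underside, z up; +x points to the hinge end (on the left as the robot sees it), -x to the hood end. Both long walls are cut out to the floor for fingers from own x = -31 to +33 mm.
- caddy_in (a point): centre of the box's inner floor, 4 mm above the worktop; axes as the box.
- hood_edge (a point): middle of the inner edge, underside, of the box's fixed hood: a 4 mm thick ledge from the -x end wall, 12 mm inward, full width, underside 31 mm above the inner floor. A pile (92x62x24 mm) cannot go in flat: its -x end goes down first, tilted 26 to 40 degrees, under the hood; then it is laid flat (turning down, it takes up to 95 of the 98 mm length).
- caddy_lid (a joint): box lid, flat plate 106x75x3 mm, 50 g, hinged on the rim of the +x end wall (hinge line at own x +53, z 44 mm). 0 = shut on the rim, 1.57 = upright, 1.9 = stop, leaning back to +x. Starts open (1.75 to 1.88); pushed from behind towards -x past upright, it falls shut by its own weight; light hinge.
- lid_edge (a point): middle of the lid's free edge, on the face that is up when shut (the back, +x face, when open), 106 mm from the hinge line; a thumb tab 34 mm wide sticks out 9 mm farther.
- mug_b: white mug with a painted picture, 73x106x92 mm, a bystander. Origin: centre of its underside.
- tumbler_1: clear tumbler, 62 mm across and 98 mm high, a bystander. Origin: centre of its underside.
- cup_c: small white cup with handle, 71x97x58 mm, a bystander. Origin: centre of its underside.
- shaker_b: small shaker, 44 mm across and 90 mm high, a bystander. Origin: centre of its underside.
Not all that is in view belongs to the job. What is shaped like the caddy but orange or pink is not meant.

How it is judged:
By the outcome, as a careful person would: the job done as asked, in the order asked, and still so for the second after the job is handed in, with the robot touching nothing.
It also fails if it takes over 61 s, if anything falls off the work surface, if the arm or the gripper's body presses on something with over 40 N, if the wrist force passes 120 N, or if a joint passes its speed limit or range.

## Robot

A 6-joint arm with a two-finger parallel gripper is mounted at the origin on a cart in front of the work surface, level with it; the furniture and walls round the work are solid. World frame = base frame: x ahead of the robot, y to its left, z up, the work surface at z = 0. Lengths are in mm, angles in degrees, forces in N, time in s.
With the tool pointing down it reaches from about 350 to 850 mm from the base axis. Payload 8.1 kg.
Tool frame: the origin (TCP) lies midway between the tips of the shut fingers; the grasp point (between the pads) lies 19 mm behind it (r.pinch_z is the distance from the TCP to the grasp point, in mm); z points along the fingers, y is the line along which they close (so a half turn about z gives the same grasp; the last joint's range is limited). The gripper opens to 85 mm and grips with 20 to 120 N. Pads are 22 mm wide; open, the fingers measure 114 mm over their backs; the gripper's body (76 mm by 85 mm) begins 54 mm behind the grasp point. The pads swing forward as they close: fully open they stand 13 mm farther back than shut.
Start: joints at [-78.747, 7.471, 85.268, -0, 87.261, -4.893], TCP at [166.871, -576.332, 192.792] pointing down, gripper open.
Joint ranges: [-169.43, 169.43], [-51.17, 129.36], [1.28, 143.12], [-76.62, 256.62], [0, 156.53], [-152.29, 152.29]. Speed limits (degrees/s): [136.94, 136.94, 159.86, 180, 180, 180].

## Interface

Orientations are given as [roll, pitch, yaw] about the fixed x, y, z axes, in that order (R = Rz(yaw) Ry(pitch) Rx(roll)).
In Python, from bench import sensors, optics, job, r gives the robot as it stands.
- The arm moves only by the tool play_rows, never from a script. Its argument "motion" is a list that holds one entry, the list of rows, each a list of 6 numbers: the shift along the tool's x, y, z in cm, then the turn, a rotation vector about the tool's x, y, z in degrees. In form: [[[x, y, z, ax, ay, az], ...]]. A call has 1 to 5 rows; each row is the pose to reach, as a shift and turn from the pose commanded when the call began, along the tool's axes at that moment; what a row does not reach only later rows make up. A row lasts 1/10 s, in which the tool goes at most 50 mm and 8.59 degrees, less where a joint would pass 70% of its speed; a pose out of reach is approached as far as the arm can. A call with a gripper value outside its range is refused whole. "jaw" is the opening, from 0 (shut) to 1 (fully open), set as the call begins (left out, the last holds). The fingers move at their own pace and stop on an object; "squeeze" is the grip in N (left out, the last holds). Time passes only in rows, so rows that repeat a pose let the fingers close. It gives the time, the measured TCP pose, the force, the opening and the grip force at its end, in the units of the state.
- sensors.sense(): the state, without advancing time (a new reading comes with each control period).
- optics.snapshot(name): name is "side" or "top"; returns a dict with "pixels" (400x640x3 uint8, red, green, blue), "mtx" (3x3 intrinsics, pixels), "k1" (the pictures are not rectified: a ray, as slopes to the right and down, at radius r is drawn at 1 + k1 r^2 times it, then the intrinsics apply), "R" (3x3) and "t" (3): a world point X has camera coordinates R X + t. Camera axes: x right, y down, z forward; pixel columns grow to the right and rows downward; lengths in mm; the calibration is good to about 2 mm. A picture is of the moment at which its call begins. There is no depth.
- job.hand_in(): hands the job in; it is judged then, once.
The state is a dict: "time": time; "joint_pos": joint angles; "qd": joint speeds; "joint_efforts": joint torques, N m; "tool_pos": TCP position; "tcp_rot": TCP orientation; "ft_force": force on the tool from outside, world axes, zero at the start; "wrist_torque": the same for the moment, N m; "finger_gap": finger opening in mm; "grip_force": force on a finger pad.
Only numpy, scipy, OpenCV 4.12 (cv2) and the standard library are available. Lean on these libraries where they do the work, as an engineer would, in place of code of your own. Each camera call takes 0.05 s, during which the arm holds its last target. There are 200 camera calls.

## Working session

There is one attempt and no reset: what is moved stays moved. The work goes in short steps, Python scripts to look and compute and a tool call to move; the robot and the scene stay as the last step left them, time stands still between calls to the robot, and variables do not carry over. Pictures are saved under pics/ and viewed, at most 10 in all, crops included, and the job is handed in when it is done.

Besides the shell and the picture viewer there is one more tool, called after "Request:" as name([rows], argument=value, ...), one row to a line, values as JSON. play_rows: Moves the arm, as the interface text tells. Its arguments: {"type":"object","properties":{"motion":{"type":"array","items":{"type":"array","items":{"type":"array","items":{"type":"number"}}}},"jaw":{"type":"number"},"squeeze":{"type":"number"}},"required":["motion"]}

```bash
mkdir -p pics; ls
python3 - <<'E'
from bench import sensors, optics, job, r
import cv2
s=sensors.sense(); print(s)
for n in("top","side"):
    o=optics.snapshot(n); cv2.imwrite(f"pics/{n}0.png",o["pixels"][...,::-1]); print(n,o["mtx"],o["k1"],o["R"],o["t"], -o["R"].T@o["t"])
E
```

```text
pics
{'time': 0.0, 'joint_pos': array([-7.87467235e+01,  7.51299961e+00,  8.53283999e+01, -1.45106656e-03,
        8.72610063e+01, -4.89174491e+00]), 'qd': array([ 0.10646282,  0.05467085, -0.05714201,  0.03918729,  0.00499622,
       -0.00439988]), 'joint_efforts': array([-1.24955426e-03, -5.69405651e+01, -5.00551879e+01, -2.03020036e-04,
        1.53276353e-02, -2.66347183e-05]), 'tool_pos': array([ 166.74812848, -575.73415158,  191.77489307]), 'tcp_rot': array([-1.79897844e+02, -7.28848113e-03,  1.61450855e+01]), 'ft_force': array([ 0.4673918 , -0.25448787, -0.48481796]), 'wrist_torque': array([-0.00923576, -0.00069209,  0.00112409]), 'grip_force': 0.0, 'finger_gap': 85.58475408267431}
top [[376.83608192   0.         315.53669649]
 [  0.         376.83608192 194.70790494]
 [  0.           0.           1.        ]] -0.07858169264706831 [[-0.01911274 -0.99965578  0.01797273]
 [-0.98209825  0.01540171 -0.18773869]
 [ 0.18739726 -0.02123919 -0.98205456]] [ -10.17173964  557.9116244  1058.34440899] [ 349.39878273    3.71734515 1144.27636738]
side [[453.76027364   0.         320.31738572]
 [  0.         453.76027364 206.76688441]
 [  0.           0.           1.        ]] 0.019409986313693624 [[-9.99778213e-01  9.70041311e-04  2.10376577e-02]
 [-1.67044017e-02  5.71813021e-01 -8.20213894e-01]
 [-1.28252479e-02 -8.20383403e-01 -5.71669997e-01]] [ 550.44443912   68.19886585 1338.18029397] [ 568.62407322 1058.28995017  809.35511968]
```

View pics/top0.png

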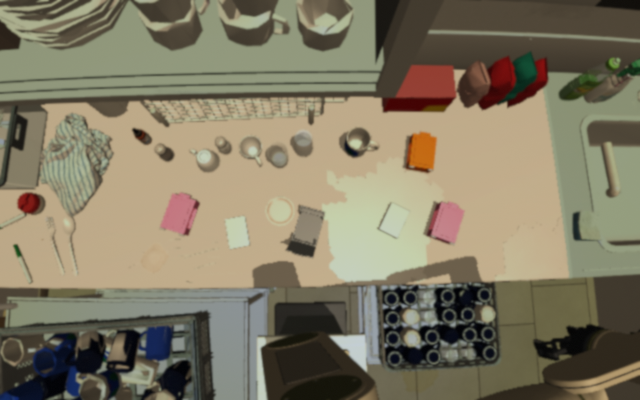

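View pics/side0.png

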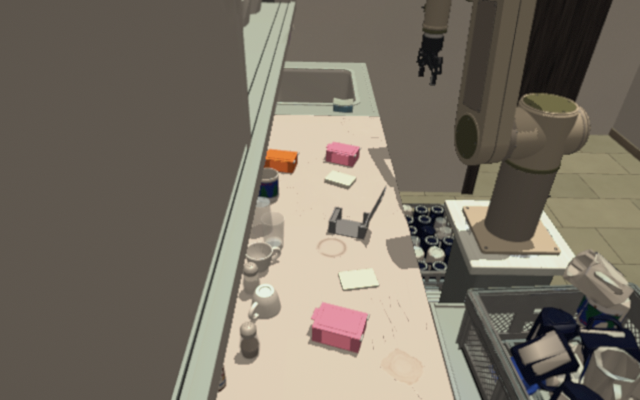

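The top view shows white tiles at (236,232) and (394,220), and the grey caddy at (307,230). The orange box (422,152) and the pink ones (180,213) and (446,222) are not meant. The pale discs at (280,210) and (155,257) are other things. The side view shows the tiles at (358,280) and (340,180), and the caddy at (348,225). I'll enlarge both views to tell the pile from the single tile.

Run:
```python
import cv2, numpy as np
t=cv2.imread("pics/top0.png"); s=cv2.imread("pics/side0.png")
a=cv2.resize(t[180:270,215:415],None,fx=4,fy=4,interpolation=cv2.INTER_CUBIC)[:300]
a=cv2.resize(t[195:262,215:415],(800,268),interpolation=cv2.INTER_CUBIC)
b=cv2.resize(s[165:300,310:400],(220*1,330),interpolation=cv2.INTER_CUBIC)
c1=cv2.resize(s[165:195,315:365],(290,174),interpolation=cv2.INTER_CUBIC)
c2=cv2.resize(s[260:300,330:390],(290,193),interpolation=cv2.INTER_CUBIC)[:150]
c3=cv2.resize(s[180:245,320:395],(290,251),interpolation=cv2.INTER_CUBIC)
W=np.zeros((600,800,3),np.uint8); W[:268]=a
W[270:270+330,:220]=b; W[270:444,225:515]=c1; W[448:598,225:515]=c2; W[300:551,510:800]=c3
cv2.imwrite("pics/crop1.png",W)
```

```text
(no output)
```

View pics/crop1.png

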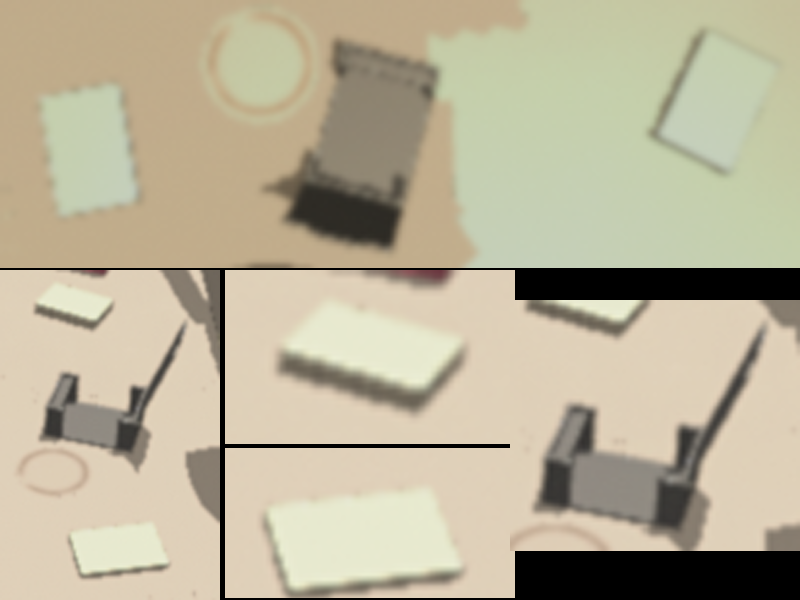

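The tile at (394,220) in the top view and (340,180) in the side view shows a double thickness, so it is the pile, a+b. The one at (236,232) and (358,280) is thin, so it is tile_c. The only grey box is at (307,230). Its lid and hinge stand on the robot's side and its hood end is at the far side. Next I measure.

```bash
cat > h.py <<'E'
import numpy as np, cv2, json
from scipy.spatial.transform import Rotation as Ro
from bench import sensors, optics, job, r
def ray(o,px):
    px=np.atleast_2d(px).astype(float)
    s=cv2.undistortPoints(px[:,None],o["mtx"],np.array([o["k1"],0,0,0.]))[:,0]
    d=np.c_[s,np.ones(len(s))]@o["R"]
    return -o["R"].T@o["t"], d
def plane(o,px,z):
    c,d=ray(o,px); return (c+d*((z-c[2])/d[:,2])[:,None])
def tile(o,px,z,k=6):
    """white tile's top face: mask in a crop round px, rim cast onto height z"""
    x0,y0=int(px[0])-26,int(px[1])-26
    im=cv2.resize(o["pixels"][y0:y0+52,x0:x0+52],None,fx=k,fy=k,interpolation=cv2.INTER_CUBIC)
    lab=cv2.cvtColor(im,cv2.COLOR_RGB2LAB).astype(float)
    c=lab[26*k-20:26*k+20,26*k-20:26*k+20].reshape(-1,3).mean(0)
    return im,lab,c,x0,y0
E
python3 - <<'E'
from h import *
for n,pts in (("top",[(236,232),(394,220)]),("side",[(358,280),(340,180)])):
    o=optics.snapshot(n); np.savez(f"{n}.npz",**{k:o[k] for k in("pixels","mtx","k1","R","t")})
    for p,z in zip(pts,(8,16)):
        im,lab,c,x0,y0=tile(o,p,z)
        e=lab[26*6,:, :]; print(n,p,c.round(), plane(o,p,z).round())
        print("row profile",[tuple(v.astype(int)) for v in lab[156,::12]])
b=cv2.imread("pics/top0.png")[190:265,265:345]; b=cv2.resize(b,None,fx=7.5,fy=7.5,interpolation=cv2.INTER_CUBIC)
b=(255*(b/255.)**0.6).astype(np.uint8); cv2.imwrite("pics/box_top.png",b)
b=cv2.imread("pics/side0.png")[180:245,320:400]; b=cv2.resize(b,None,fx=9,fy=9,interpolation=cv2.INTER_CUBIC)
b=(255*(b/255.)**0.6).astype(np.uint8); cv2.imwrite("pics/box_side.png",b)
E
```

```text
top (236, 232) [208. 119. 142.] [[456. 221.   8.]]
row profile [(np.int64(181), np.int64(131), np.int64(147)), (np.int64(181), np.int64(130), np.int64(148)), (np.int64(182), np.int64(130), np.int64(147)), (np.int64(181), np.int64(131), np.int64(147)), (np.int64(181), np.int64(131), np.int64(147)), (np.int64(182), np.int64(130), np.int64(148)), (np.int64(181), np.int64(131), np.int64(147)), (np.int64(182), np.int64(130), np.int64(147)), (np.int64(182), np.int64(127), np.int64(146)), (np.int64(201), np.int64(120), np.int64(143)), (np.int64(208), np.int64(119), np.int64(143)), (np.int64(208), np.int64(119), np.int64(142)), (np.int64(208), np.int64(119), np.int64(142)), (np.int64(208), np.int64(120), np.int64(141)), (np.int64(209), np.int64(120), np.int64(141)), (np.int64(208), np.int64(119), np.int64(141)), (np.int64(209), np.int64(120), np.int64(140)), (np.int64(209), np.int64(120), np.int64(139)), (np.int64(202), np.int64(121), np.int64(138)), (np.int64(167), np.int64(127), np.int64(143)), (np.int64(180), np.int64(130), np.int64(147)), (np.int64(182), np.int64(130), np.int64(148)), (n
[... 3351 characters left out ...]
int64(235), np.int64(123), np.int64(140)), (np.int64(235), np.int64(123), np.int64(140)), (np.int64(234), np.int64(123), np.int64(141)), (np.int64(234), np.int64(123), np.int64(141)), (np.int64(234), np.int64(123), np.int64(140)), (np.int64(234), np.int64(123), np.int64(141)), (np.int64(234), np.int64(123), np.int64(141)), (np.int64(235), np.int64(123), np.int64(140)), (np.int64(236), np.int64(123), np.int64(142)), (np.int64(192), np.int64(124), np.int64(143)), (np.int64(168), np.int64(129), np.int64(140)), (np.int64(215), np.int64(130), np.int64(142)), (np.int64(215), np.int64(129), np.int64(141)), (np.int64(215), np.int64(129), np.int64(142)), (np.int64(215), np.int64(129), np.int64(142))]
```

View pics/box_top.png

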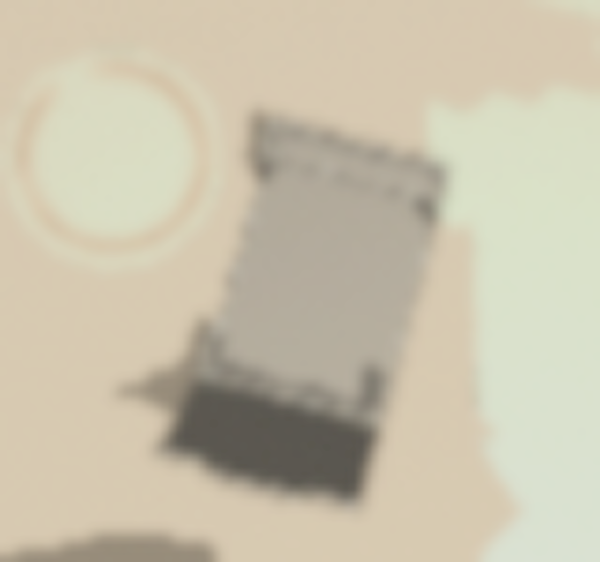

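View pics/box_side.png

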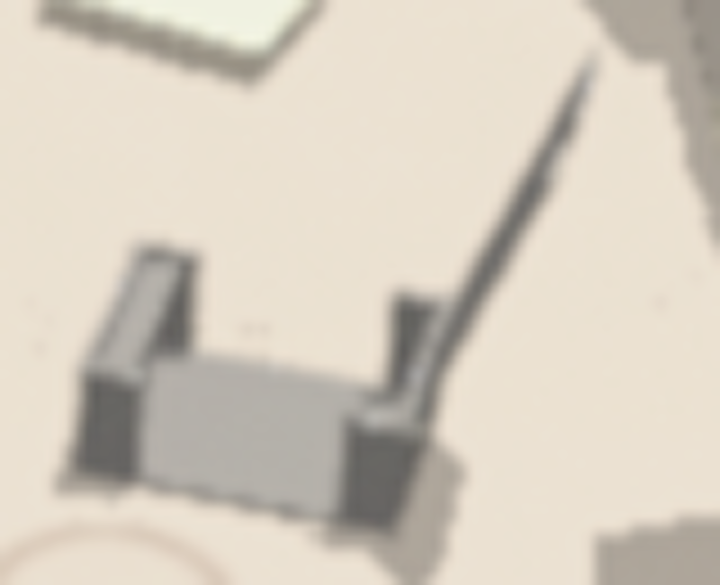

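The enlargements show the box clearly. In the top crop the far rim corners of the hood end are at (255,112) and (445,165), and the hinge line runs from about (197,380) to (379,425). In the side crop the near bottom corners are at (75,470) and (390,525), and the hood rim corners at (85,372) and (140,245).

```bash
cat >> h.py <<'E'
def face(o,px,z,test,k=6):
    im,lab,c,x0,y0=tile(o,px,z,k)
    m=test(lab).astype(np.uint8)
    m=cv2.morphologyEx(m,cv2.MORPH_OPEN,np.ones((5,5)))
    cs,_=cv2.findContours(m,cv2.RETR_EXTERNAL,cv2.CHAIN_APPROX_NONE)
    q=max(cs,key=cv2.contourArea)[:,0]
    P=plane(o,(q+.5)/k-.5+[x0,y0],z)[:,:2]
    (c,s,a)=cv2.minAreaRect(P.astype(np.float32)); 
    if s[0]<s[1]: s=s[::-1]; a+=90
    M=cv2.moments(P[:,None].astype(np.float32))
    return np.round([M["m10"]/M["m00"],M["m01"]/M["m00"],*c,*s,(a+90)%180-90,abs(M["m00"])**.5],1)
def load(n):
    d=np.load(n+".npz"); return {k:d[k] if d[k].ndim else float(d[k]) for k in d}
E
python3 - <<'E'
from h import *
T,S=load("top"),load("side")
print("cx cy rectcx rectcy long short ang sqrtA (ideal 75.5)")
print("c top",face(T,(236,232),8,lambda L:(L[...,1]<125)&(L[...,0]>190)))
print("c side",face(S,(358,280),8,lambda L:(L[...,1]<126.3)&(L[...,0]>210)))
print("p top",face(T,(394,220),16,lambda L:(L[...,2]<142.6)&(L[...,0]>178)))
print("p side",face(S,(340,180),16,lambda L:(L[...,1]<126.3)&(L[...,0]>205)))
def pt(o,q,k,off,z): return plane(o,(np.array(q)+.5)/k-.5+off,z)[:,:2]
a=pt(T,[(255,112),(445,165),(197,380),(379,425)],7.5,(265,190),44)
b=pt(S,[(85,372),(140,245),(425,430)],9,(320,180),44)
c=pt(S,[(75,470),(390,525)],9,(320,180),0)
for n,v in(("top hoodL hoodR hingeL hingeR",a),("side hoodL hoodR hingeL",b),("side bottom hood hinge",c)): print(n,v.round(1).tolist())
print([np.linalg.norm(a[i]-a[j]).round(1) for i,j in((0,1),(2,3),(0,2),(1,3))],np.linalg.norm(b[0]-b[1]),np.linalg.norm(b[0]-b[2]),np.linalg.norm(c[0]-c[1]))
E
```

```text
cx cy rectcx rectcy long short ang sqrtA (ideal 75.5)
c top [456.1 219.6 456.4 219.5  91.7  61.1  10.1  72.5]
c side [455.5 219.1 455.6 219.1  92.1  62.6  10.4  74.2]
p top [ 475.7 -253.9  478.3 -256.2   84.    62.7  -27.7   66.3]
p side [ 484.2 -258.2  484.3 -258.4   93.6   65.   -28.1   75.5]
top hoodL hoodR hingeL hingeR [[530.7, 30.7], [508.3, -43.8], [425.8, 54.3], [407.2, -15.9]]
side hoodL hoodR hingeL [[527.0, 29.0], [507.7, -41.3], [422.4, 56.2]]
side bottom hood hinge [[528.7, 22.7], [429.3, 48.3]]
[np.float64(77.7), np.float64(72.6), np.float64(107.5), np.float64(104.9)] 72.88674779672976 108.05358009601065 102.62133220704943
```

Run:
```python
from h import *
T,S=load("top"),load("side")
for th in (143,143.6,144.2): print("p top",face(T,(394,220),16,lambda L:(L[...,2]<th)&(L[...,0]>185)))
def contour(o,x0,y0,w,h,k,test):
    im=cv2.resize(o["pixels"][y0:y0+h,x0:x0+w],None,fx=k,fy=k,interpolation=cv2.INTER_CUBIC)
    lab=cv2.cvtColor(im,cv2.COLOR_RGB2LAB).astype(float)
    cs,_=cv2.findContours(test(lab).astype(np.uint8),cv2.RETR_EXTERNAL,cv2.CHAIN_APPROX_NONE)
    q=max(cs,key=cv2.contourArea)[:,0]; return (q+.5)/k-.5+[x0,y0],lab
def line(o,q,z,name):
    P=plane(o,q,z)[:,:2].astype(np.float32); v=cv2.fitLine(P,cv2.DIST_HUBER,0,.01,.01).ravel()
    d=v[:2]; n=np.array([-d[1],d[0]]); n*=np.sign(n[np.argmax(abs(n))])
    print(name,len(q),"ang",((np.degrees(np.arctan2(d[1],d[0]))+90)%180-90).round(2),"through",v[2:].round(1),"rms",np.std((P-v[2:])@n).round(2))
q,lab=contour(T,265,190,80,75,6,lambda L:(L[...,2]<139)&(L[...,0]<175))
r_=lambda a,b,lo,hi,s: q[(q[:,1]>lo)&(q[:,1]<hi)&s]
mid=lambda: 311.5-(q[:,1]-208)*.24
line(T,r_(0,0,216,231,q[:,0]<mid()),4,"top floor L"); line(T,r_(0,0,220,236,q[:,0]>mid()),4,"top floor R")
s=(q[:,1]<214)&(q[:,0]>301)&(q[:,0]<322.5)&(q[:,1]<212.5); line(T,q[s],44,"top hood end z44")
q,lab=contour(S,320,180,80,65,6,lambda L:(L[...,2]<136.5)&(L[...,0]<200))
print("side L col through floor", lab[::6,(350-320)*6,0].astype(int).tolist())
s=(q[:,0]>343)&(q[:,0]<359)
up=s&(q[:,1]<227); dn=s&(q[:,1]>227)
line(S,q[up],4,"side floor far"); line(S,q[dn],0,"side floor near z0")
```

```text
p top [ 475.8 -254.4  478.2 -256.6   81.1   62.2  -28.1   65.4]
p top [ 482.6 -258.6  482.9 -259.7   94.2   63.2  -28.1   72.9]
p top [ 483.4 -260.   481.3 -259.7   98.4   66.   -27.    75.2]Traceback (most recent call last):
  File "<stdin>", line 16, in <module>
  File "<stdin>", line 10, in line
  File "h.py", line 10, in plane
    c,d=ray(o,px); return (c+d*((z-c[2])/d[:,2])[:,None])
        ~~~^^^^^^
  File "h.py", line 6, in ray
    s=cv2.undistortPoints(px[:,None],o["mtx"],np.array([o["k1"],0,0,0.]))[:,0]
      ~~~~~~~~~~~~~~~~~~~^^^^^^^^^^^^^^^^^^^^^^^^^^^^^^^^^^^^^^^^^^^^^^^^
cv2.error: OpenCV(4.12.0) /io/opencv/modules/calib3d/src/undistort.dispatch.cpp:347: error: (-215:Assertion failed) CV_IS_MAT(_src) && CV_IS_MAT(_dst) && (_src->rows == 1 || _src->cols == 1) && (_dst->rows == 1 || _dst->cols == 1) && _src->cols + _src->rows - 1 == _dst->rows + _dst->cols - 1 && (CV_MAT_TYPE(_src->type) == CV_32FC2 || CV_MAT_TYPE(_src->type) == CV_64FC2) && (CV_MAT_TYPE(_dst->type) == CV_32FC2 || CV_MAT_TYPE(_dst->type) == CV_64FC2) in function 'cvUndistortPointsInternal'
```

Run:
```python
from h import *
T,S=load("top"),load("side")
lab=lambda o:cv2.cvtColor(o["pixels"],cv2.COLOR_RGB2LAB).astype(int)
print("top row 225",[tuple(map(int,v)) for v in lab(T)[225,288:328]])
print("top col 312",[tuple(map(int,v)) for v in lab(T)[200:222,312]])
print("side col 350",[tuple(map(int,v)) for v in lab(S)[214:244,350]])
```

```text
top row 225 [(183, 130, 148), (182, 130, 148), (182, 130, 148), (182, 130, 148), (182, 130, 148), (182, 130, 148), (177, 130, 147), (166, 130, 144), (152, 129, 141), (144, 129, 139), (142, 129, 139), (142, 129, 139), (141, 129, 139), (142, 128, 140), (142, 128, 140), (142, 128, 140), (142, 128, 140), (142, 128, 140), (143, 128, 140), (142, 128, 140), (142, 129, 139), (142, 129, 139), (142, 129, 139), (142, 129, 139), (143, 128, 140), (143, 129, 139), (143, 129, 139), (143, 128, 140), (143, 129, 139), (143, 129, 139), (143, 129, 139), (144, 128, 140), (147, 128, 140), (158, 129, 142), (173, 129, 146), (181, 130, 148), (182, 130, 148), (182, 130, 147), (183, 130, 148), (189, 127, 147)]
top col 312 [(182, 130, 148), (181, 131, 147), (181, 131, 147), (181, 131, 147), (182, 130, 148), (181, 131, 147), (180, 130, 147), (172, 131, 146), (151, 129, 144), (131, 129, 141), (129, 129, 139), (137, 128, 140), (139, 129, 139), (136, 129, 139), (132, 129, 139), (135, 129, 139), (139, 129, 140), (141, 129, 140), (141, 129, 140), (142, 128, 140), (142, 128, 140), (142, 128, 140)]
side col 350 [(214, 129, 141), (213, 129, 141), (211, 130, 142), (213, 130, 142), (215, 129, 142), (207, 130, 141), (183, 129, 137), (157, 129, 133), (147, 129, 133), (146, 129, 133), (148, 128, 134), (148, 128, 134), (147, 129, 133), (147, 129, 134), (148, 128, 134), (147, 129, 134), (148, 128, 134), (148, 128, 134), (148, 128, 134), (148, 128, 134), (149, 128, 134), (143, 128, 134), (130, 129, 134), (172, 130, 139), (206, 130, 141), (215, 130, 141), (215, 129, 141), (215, 129, 141), (215, 129, 141), (215, 129, 141)]
```

Luminance separates them, with thresholds of about 162 in the top view and 181 in the side view.

Run:
```python
from h import *
T,S=load("top"),load("side")
def contour(o,x0,y0,w,h,k,th):
    im=cv2.resize(o["pixels"][y0:y0+h,x0:x0+w],None,fx=k,fy=k,interpolation=cv2.INTER_CUBIC)
    m=(cv2.cvtColor(im,cv2.COLOR_RGB2LAB)[...,0]<th).astype(np.uint8)
    cs,_=cv2.findContours(m,cv2.RETR_EXTERNAL,cv2.CHAIN_APPROX_NONE)
    q=max(cs,key=cv2.contourArea)[:,0]; return (q+.5)/k-.5+[x0,y0]
def line(o,q,z,name):
    P=plane(o,q,z)[:,:2].astype(np.float32); v=cv2.fitLine(P,cv2.DIST_HUBER,0,.01,.01).ravel()
    d=v[:2]; n=np.array([-d[1],d[0]])
    print(name,len(q),"ang",((np.degrees(np.arctan2(d[1],d[0]))+90)%180-90).round(2),"through",v[2:].round(1),"rms",np.std((P-v[2:])@n).round(2))
    return v
q=contour(T,265,190,80,65,6,162); m=311.5-(q[:,1]-208)*.24
L=line(T,q[(q[:,1]>217)&(q[:,1]<229)&(q[:,0]<m)],4,"top floor L"); R=line(T,q[(q[:,1]>221)&(q[:,1]<235)&(q[:,0]>m)],4,"top floor R")
H=line(T,q[(q[:,0]>301)&(q[:,0]<322)&(q[:,1]<212.5)],44,"top hood end z44")
q=contour(S,322,200,50,42,6,181); s=(q[:,0]>344)&(q[:,0]<357)
F=line(S,q[s&(q[:,1]<229)],4,"side floor far"); N=line(S,q[s&(q[:,1]>229)],0,"side near z0")
for yaw in(-14.5,-15.,-15.5):
    u=np.array([np.cos(np.radians(yaw)),np.sin(np.radians(yaw))]); n=np.array([-u[1],u[0]])
    print(yaw,"lateral: top L,R",(L[2:]@n).round(1),(R[2:]@n).round(1),"side near,far",(N[2:]@n).round(1),(F[2:]@n).round(1),"hood along",(H[2:]@u).round(1))
```

```text
top floor L 72 ang -18.02 through [477.5  41.2] rms 0.66
top floor R 84 ang -17.08 through [463.4 -34.1] rms 0.53
top hood end z44 126 ang 73.09 through [521.2  -8. ] rms 0.43
side floor far 78 ang -16.69 through [462.4 -30.8] rms 0.43
side near z0 83 ang -25.33 through [466.7  46.7] rms 2.11
-14.5 lateral: top L,R 159.4 83.0 side near,far 162.0 85.9 hood along 506.6
-15.0 lateral: top L,R 163.4 87.0 side near,far 165.9 89.9 hood along 505.5
-15.5 lateral: top L,R 167.3 91.0 side near,far 169.7 93.9 hood along 504.4
```

Measured so far:
- **tile_c:** (456, 219), yaw 10.2.
- **Pile:** (483.5, -258.5), yaw -28.1.
- **Box:** centre about (467, 6), axis yaw -16.8, hood on the far side.

The tile sizes check out. Now moving.

Request:
play_rows([
  [[4.36, -2.44, 0, 0, 0, 2], [8.72, -4.88, 0, 0, 0, 4], [13.08, -7.32, 0, 0, 0, 5.9], [17.44, -9.76, 0, 0, 0, 5.9], [21.8, -12.2, 0, 0, 0, 5.9]],
], jaw=0.86, squeeze=30)

```text
time: 0.7
tool_pos: [343.3, -396.9, 192.7]
tcp_rot: [180.0, -0.0, 10.2]
ft_force: [0.9, -0.8, 0.4]
finger_gap: 73.6
grip_force: 0.0
```

Request:
play_rows([
  [[1.76, -4.66, 0, 0, 0, 0], [3.52, -9.32, 0, 0, 0, 0], [5.28, -13.98, 0, 0, 0, 0], [7.04, -18.64, 0, 0, 0, 0], [8.8, -23.3, 0, 0, 0, 0]],
])

```text
time: 1.2
tool_pos: [387.4, -151.7, 192.7]
tcp_rot: [180.0, -0.0, 10.2]
ft_force: [1.6, 0.3, 0.6]
finger_gap: 73.5
grip_force: 0.0
```

Request:
play_rows([
  [[1.76, -4.66, 0, 0, 0, 0], [3.52, -9.32, 0, 0, 0, 0], [5.28, -13.98, 0, 0, 0, 0], [7.04, -18.64, 0, 0, 0, 0], [8.8, -23.3, 0, 0, 0, 0]],
])

```text
time: 1.7
tool_pos: [432.6, 93.5, 193.0]
tcp_rot: [180.0, -0.0, 10.3]
ft_force: [1.1, -0.8, 0.2]
finger_gap: 73.6
grip_force: 0.0
```

Request:
play_rows([
  [[1.53, -4.06, 2, 0, 0, 0], [3.06, -8.12, 4.5, 0, 0, 0], [4.58, -12.18, 7, 0, 0, 0], [4.58, -12.18, 11.3, 0, 0, 0], [4.58, -12.18, 13.3, 0, 0, 0]],
])

```text
time: 2.2
tool_pos: [453.4, 220.0, 55.7]
tcp_rot: [180.0, 0.3, 10.4]
ft_force: [-0.7, -0.3, -0.5]
finger_gap: 73.8
grip_force: 0.0
```

Run:
```python
from h import *
for i in range(3):
    o=optics.snapshot("side"); s=sensors.sense(); print(s["time"],s["tool_pos"].round(2),s["tcp_rot"].round(2),s["ft_force"].round(1))
```

```text
2.25 [451.71 218.75  53.16] [179.91   0.51  10.35] [-2.4 -1.2 -3.1]
2.3 [452.49 218.58  55.58] [179.92   0.44  10.3 ] [-0.4  0.7  0.1]
2.35 [454.34 218.93  58.18] [179.96   0.23  10.27] [-0.9  0.1 -0.3]
```

Request:
play_rows([
  [[0, 0, 2, 0, 0, 0], [0, 0, 4, 0, 0, 0], [0, 0, 5.4, 0, 0, 0], [0, 0, 6.0, 0, 0, 0], [0, 0, 6.38, 0, 0, 0]],
])

```text
time: 2.85
tool_pos: [456.6, 219.3, -3.5]
tcp_rot: [-180.0, -0.0, 10.2]
ft_force: [-0.5, -0.6, 1.1]
finger_gap: 73.7
grip_force: 0.0
```

Request:
play_rows([
  [[0, 0, 0, 0, 0, 0], [0, 0, 0, 0, 0, 0], [0, 0, 0, 0, 0, 0]],
])

```text
time: 3.15
tool_pos: [456.7, 219.6, -3.1]
tcp_rot: [-180.0, -0.1, 10.2]
ft_force: [-0.3, -0.1, 0.2]
finger_gap: 73.1
grip_force: 0.0
```

Request:
play_rows([
  [[0, 0, 0, 0, 0, 0], [0, 0, 0, 0, 0, 0], [0, 0, 0, 0, 0, 0], [0, 0, 0, 0, 0, 0], [0, 0, 0, 0, 0, 0]],
], jaw=0.6, squeeze=30)

```text
time: 3.65
tool_pos: [456.0, 219.4, -4.0]
tcp_rot: [-180.0, 0.0, 10.2]
ft_force: [-0.5, -1.2, 0.3]
finger_gap: 51.2
grip_force: 0.0
```

Run:
```python
from h import *
o=optics.snapshot("side"); im=cv2.resize(o["pixels"][220:310,300:420],None,fx=6,fy=6,interpolation=cv2.INTER_CUBIC)
cv2.imwrite("pics/g1.png",im[...,::-1]); s=sensors.sense(); print(s["ft_force"],s["finger_gap"],r.pinch_z)
```

```text
[ 0.41682991 -0.28754693 -0.56400902] 51.21255708561187 18.700000000000003
```

View pics/g1.png

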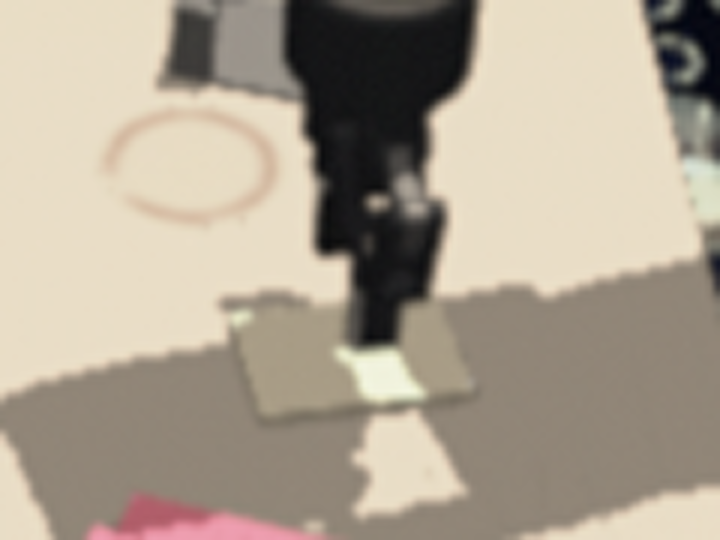

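The side view shows the fingers standing above the tile, with the near tip at crop (375,345), which is pixel (362,277). The tile has not moved, so the tips are higher than I modelled. I'll work out the tip height from that pixel.

```bash
cat >> h.py <<'E'
def proj(o,X):
    X=np.atleast_2d(X).astype(float); rv,_=cv2.Rodrigues(o["R"])
    return cv2.projectPoints(X,rv,o["t"],o["mtx"],np.array([o["k1"],0,0,0.]))[0][:,0]
E
python3 - <<'E'
from h import *
S=load("side"); n=np.array([-.178,.984,0]); x=np.array([.984,.178,0])
c=np.array([456,219.4,0])
for h in(25.6,33,40):
    for e in(-11,11): print(h,e,[ (z,((proj(S,c+n*h+x*e+[0,0,z])[0]-[300,220])*6).round().tolist()) for z in (0,8,16,24)])
E
```

```text
25.6 -11 [(0, [387.0, 400.0]), (8, [388.0, 386.0]), (16, [390.0, 372.0]), (24, [391.0, 358.0])]
25.6 11 [(0, [335.0, 406.0]), (8, [337.0, 392.0]), (16, [338.0, 378.0]), (24, [339.0, 364.0])]
33 -11 [(0, [391.0, 413.0]), (8, [393.0, 399.0]), (16, [394.0, 385.0]), (24, [396.0, 371.0])]
33 11 [(0, [340.0, 419.0]), (8, [341.0, 405.0]), (16, [342.0, 391.0]), (24, [344.0, 377.0])]
40 -11 [(0, [396.0, 425.0]), (8, [397.0, 411.0]), (16, [399.0, 397.0]), (24, [400.0, 383.0])]
40 11 [(0, [344.0, 431.0]), (8, [345.0, 417.0]), (16, [346.0, 403.0]), (24, [348.0, 389.0])]
```

Run:
```python
from h import *
S=load("side"); y=np.radians(16.1); n=np.array([np.sin(y),-np.cos(y),0])
c=np.array([166.9,-576,0])
L=cv2.cvtColor(S["pixels"],cv2.COLOR_RGB2LAB)[...,0].astype(int)
for h in(-50,50):
    for z in(193,206,220): print(h,z,proj(S,c+n*h+[0,0,z])[0].round(1))
b=S["pixels"][20:95,395:460]; cv2.imwrite("pics/g0.png",cv2.resize(b,None,fx=8,fy=8,interpolation=cv2.INTER_CUBIC)[...,::-1])
```

```text
-50 193 [430.2  98.6]
-50 206 [430.8  95.2]
-50 220 [431.4  91.4]
50 193 [418.  89.]
50 206 [418.5  85.7]
50 220 [419.   82.1]
```

View pics/g0.png

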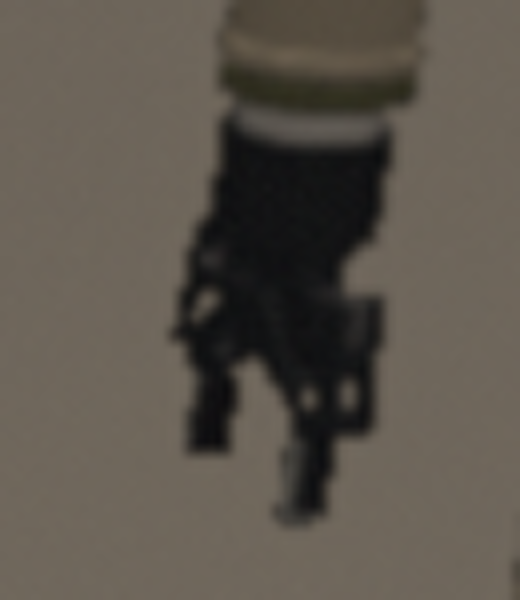

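The start picture also has the tips about 37 mm higher than the stated TCP would put them, at (432,85) and (421,76). That offset is consistent in two poses, so I'll check what `r` says.

Run:
```python
from h import *
print([(a,getattr(r,a)) for a in dir(r) if not a.startswith("_")])
S=load("side")
# tip heights from pixels, given the pads' lateral places
def hz(o,px,c,n): # z of a ray where it crosses the vertical plane through c with normal n
    C,d=ray(o,px); return (C+d*(((c-C)@n)/(d@n))[:,None])[0].round(1)
y=np.radians(16.1); n=np.array([np.sin(y),-np.cos(y),0]); c=np.array([166.9,-576,0])
print(hz(S,(432.2,85),c-n*50,n),hz(S,(421,76.2),c+n*43,n))
y=np.radians(10.2); n=np.array([np.sin(y),-np.cos(y),0]); c=np.array([456,219.4,0])
print(hz(S,(362,277.3),c-n*33,n),hz(S,(355.5,261.3),c+n*26,n))
```

```text
[('PlanningError', <class 'bench.PlanningError'>), ('pinch_z', 18.700000000000003)]
[ 154.3 -527.6  244. ] [ 178.2 -617.5  244.8]
[450.4 251.9  40.8] [462.5 194.1  40.7]
```

Request:
play_rows([
  [[0, 0, 0, 0, 0, 0], [0, 0, 0, 0, 0, 0], [0, 0, 0, 0, 0, 0], [0, 0, 0.3, 0, 0, 0], [0, 0, 0.3, 0, 0, 0]],
], jaw=0.86)

```text
time: 4.2
tool_pos: [455.7, 219.2, -7.5]
tcp_rot: [180.0, 0.0, 10.2]
ft_force: [-0.2, 0.9, 0.8]
finger_gap: 73.6
grip_force: 0.0
```

Request:
play_rows([
  [[0, 0, 0.2, 0, 0, 0], [0, 0, 0.4, 0, 0, 0], [0, 0, 0.4, 0, 0, 0]],
])

```text
time: 4.5
tool_pos: [455.7, 219.3, -11.4]
tcp_rot: [180.0, 0.0, 10.2]
ft_force: [0.8, -1.0, -0.0]
finger_gap: 73.4
grip_force: 0.0
```

Request:
play_rows([
  [[0, 0, 0.2, 0, 0, 0], [0, 0, 0.4, 0, 0, 0], [0, 0, 0.4, 0, 0, 0]],
])

```text
time: 4.8
tool_pos: [455.8, 219.3, -15.4]
tcp_rot: [180.0, 0.0, 10.2]
ft_force: [-0.1, 0.5, -0.1]
finger_gap: 73.7
grip_force: 0.0
```

Request:
play_rows([
  [[0, 0, 0.6, 0, 0, 0], [0, 0, 1.2, 0, 0, 0], [0, 0, 1.5, 0, 0, 0], [0, 0, 1.5, 0, 0, 0]],
])

```text
time: 5.2
tool_pos: [455.3, 219.1, -30.9]
tcp_rot: [180.0, 0.1, 10.2]
ft_force: [0.4, -0.6, 0.2]
finger_gap: 73.3
grip_force: 0.0
```

Request:
play_rows([
  [[0, 0, 0.3, 0, 0, 0], [0, 0, 0.6, 0, 0, 0], [0, 0, 0.9, 0, 0, 0], [0, 0, 1.2, 0, 0, 0], [0, 0, 1.2, 0, 0, 0]],
])

```text
time: 5.7
tool_pos: [455.6, 219.2, -42.6]
tcp_rot: [180.0, 0.0, 10.2]
ft_force: [0.4, 0.0, -0.2]
finger_gap: 73.1
grip_force: 0.0
```

Request:
play_rows([
  [[0, 0, 0, 0, 0, 0], [0, 0, 0, 0, 0, 0], [0, 0, 0, 0, 0, 0], [0, 0, 0, 0, 0, 0], [0, 0, 0, 0, 0, 0]],
], jaw=0.6)

```text
time: 6.2
tool_pos: [456.3, 219.4, -41.8]
tcp_rot: [-180.0, -0.0, 10.2]
ft_force: [0.4, -0.9, 1.8]
finger_gap: 60.6
grip_force: 32.8
```

Request:
play_rows([
  [[0, 0, -1, 0, 0, 0], [0, 0, -4, 0, 0, 0], [0, 0, -8, 0, 0, 0], [0, 0, -11.3, 0, 0, 0], [0, 0, -11.8, 0, 0, 0]],
], squeeze=40)

```text
time: 6.7
tool_pos: [459.4, 220.6, 81.8]
tcp_rot: [-179.9, -0.5, 10.2]
ft_force: [0.7, 0.9, -0.7]
finger_gap: 60.5
grip_force: 44.4
```

Request:
play_rows([
  [[-0.3, 2.4, 0, 0, 0, 0], [-0.9, 7.2, 0, 0, 0, 0], [-1.5, 12.0, 0, 0, 0, 0], [-2.1, 16.8, 0, 0, 0, 0], [-2.7, 21.6, 0, 0, 0, 0]],
])

```text
time: 7.2
tool_pos: [467.2, 0.4, 75.7]
tcp_rot: [-180.0, 0.0, 10.3]
ft_force: [1.9, 0.2, -1.0]
finger_gap: 60.4
grip_force: 44.3
```

Request:
play_rows([
  [[-0.6, 4.8, 0, 0, 0, 7.67], [-1.2, 9.6, 0, 0, 0, 15.34], [-1.8, 14.4, 0, 0, 0, 23.01], [-2.4, 19.2, 0, 0, 0, 30.68], [-2.8, 22.5, 0, 0, 0, 38.35]],
])

```text
time: 7.7
tool_pos: [479.6, -227.3, 75.7]
tcp_rot: [180.0, 0.0, -28.5]
ft_force: [0.1, 0.0, 0.1]
finger_gap: 60.5
grip_force: 44.3
```

Request:
play_rows([
  [[0.95, 1.43, 1.5, 0, 0, 0], [1.89, 2.86, 4.5, 0, 0, 0], [1.89, 2.86, 7.5, 0, 0, 0], [1.89, 2.86, 8.8, 0, 0, 0], [1.89, 2.86, 8.8, 0, 0, 0]],
])

```text
time: 8.2
tool_pos: [481.1, -256.8, -14.8]
tcp_rot: [-180.0, 0.3, -28.1]
ft_force: [-0.4, -0.2, 0.2]
finger_gap: 60.5
grip_force: 44.3
```

Request:
play_rows([
  [[0, 0, 0, 0, 0, 0], [0, 0, 0, 0, 0, 0], [0, 0, 0, 0, 0, 0]],
])

```text
time: 8.5
tool_pos: [484.9, -259.1, -10.2]
tcp_rot: [180.0, -0.2, -28.1]
ft_force: [0.3, 0.6, -0.7]
finger_gap: 60.2
grip_force: 44.3
```

Run:
```python
from h import *
s=sensors.sense(); print(s["time"],s["tool_pos"].round(1),s["tcp_rot"].round(2))
a=optics.snapshot("side"); b=optics.snapshot("top")
np.savez("side2.npz",**{k:a[k] for k in("pixels","mtx","k1","R","t")}); np.savez("top2.npz",**{k:b[k] for k in("pixels","mtx","k1","R","t")})
i=cv2.resize(a["pixels"][140:210,300:380],(480,420),interpolation=cv2.INTER_CUBIC); j=cv2.resize(b["pixels"][185:255,365:417],(312,420),interpolation=cv2.INTER_CUBIC)
cv2.imwrite("pics/hov.png",np.hstack([i,j])[...,::-1])
```

```text
8.5 [ 484.9 -259.1  -10.2] [ 1.7998e+02 -1.7000e-01 -2.8080e+01]
```

View pics/hov.png

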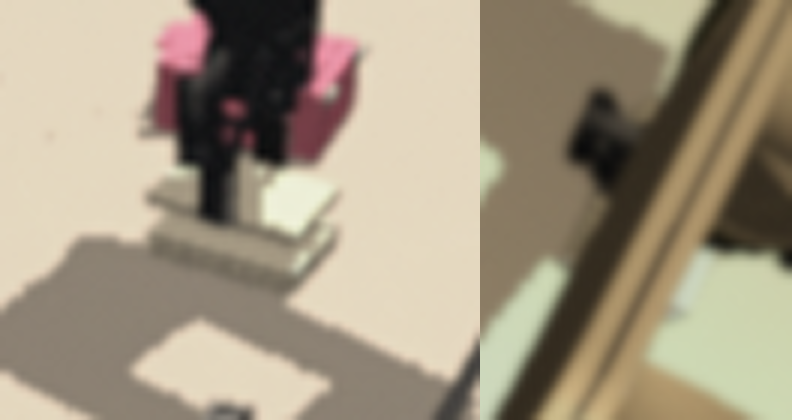

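The side view shows tile_c level about 20 mm above the pile, with its left corner at (147,195) and right corner at (342,190), and the pile just below. The tip bottom at (212,222) ends near the tile's underside. I'll measure the held tile's top-face outline against the pile's from the same camera.

Run:
```python
from h import *
S=load("side2")
im=cv2.resize(S["pixels"][140:210,300:380],None,fx=6,fy=6,interpolation=cv2.INTER_CUBIC)
lab=cv2.cvtColor(im,cv2.COLOR_RGB2LAB).astype(int)
y=np.radians(-28.1); u=np.array([np.cos(y),np.sin(y)]); n=np.array([-u[1],u[0]])
def P(cx,cy,z): return ((proj(S,[[cx+a*46*u[0]+b*31*n[0],cy+a*46*u[1]+b*31*n[1],z] for a,b in((1,1),(-1,1),(-1,-1),(1,-1))])-[300,140]+.5)*6-.5).round().tolist()
print("pred held top z39.8",P(484.9,-259.1,39.8)," bottom",P(484.9,-259.1,31.8))
print("pred pile top",P(484,-258.5,16)," bottom",P(484,-258.5,0))
big=cv2.resize(S["pixels"][160:192,318:362],None,fx=18,fy=18,interpolation=cv2.INTER_CUBIC)
for (X,off,col) in((P(484.9,-259.1,39.8),0,(255,0,0)),(P(484.9,-259.1,31.8),0,(255,120,0)),(P(484,-258.5,16),0,(0,0,255)),(P(484,-258.5,0),0,(0,160,0))):
    for p in X:
        q=((np.array(p)+.5)/6-.5+[300,140]-[318,160]+.5)*18-.5; cv2.circle(big,tuple(int(v) for v in q),4,col,1)
cv2.imwrite("pics/hov2.png",big[...,::-1])
```

```text
pred held top z39.8 [[144.0, 191.0], [294.0, 234.0], [341.0, 184.0], [195.0, 143.0]]  bottom [[144.0, 203.0], [293.0, 246.0], [340.0, 196.0], [194.0, 155.0]]
pred pile top [[145.0, 228.0], [293.0, 271.0], [340.0, 221.0], [195.0, 180.0]]  bottom [[144.0, 252.0], [292.0, 296.0], [338.0, 245.0], [194.0, 203.0]]
```

View pics/hov2.png

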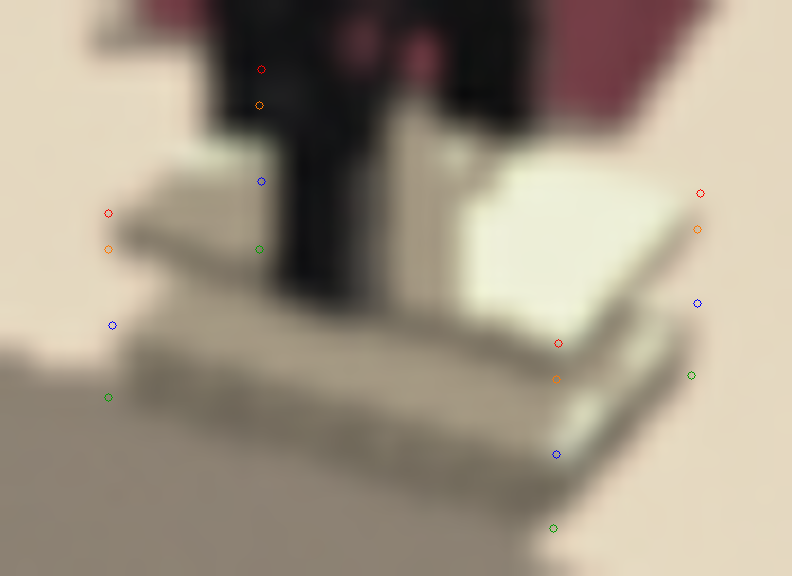

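The held tile and the pile show the same offsets from their predicted corners, to within about 0.5 mm, so they are in line. I'll lower it and release.

Request:
play_rows([
  [[0.02, -0.01, 0.3, 0, 0, 0], [0.04, -0.02, 0.7, 0, 0, 0], [0.04, -0.02, 1.0, 0, 0, 0], [0.04, -0.02, 1.2, 0, 0, 0], [0.04, -0.02, 1.3, 0, 0, 0]],
])

```text
time: 9.1
tool_pos: [483.7, -258.3, -25.6]
tcp_rot: [-180.0, 0.0, -28.1]
ft_force: [0.0, 0.2, -0.8]
finger_gap: 60.6
grip_force: 44.3
```

Request:
play_rows([
  [[0, 0, 0.03, 0, 0, 0], [0, 0, 0.06, 0, 0, 0], [0, 0, 0.06, 0, 0, 0], [0, 0, 0.06, 0, 0, 0]],
])

```text
time: 9.5
tool_pos: [484.1, -258.6, -25.5]
tcp_rot: [180.0, -0.0, -28.1]
ft_force: [-0.0, -0.1, -0.5]
finger_gap: 60.2
grip_force: 44.3
```

Request:
play_rows([
  [[0, 0, 0.04, 0, 0, 0], [0, 0, 0.08, 0, 0, 0], [0, 0, 0.08, 0, 0, 0], [0, 0, 0.08, 0, 0, 0]],
])

```text
time: 9.9
tool_pos: [484.2, -258.6, -25.7]
tcp_rot: [180.0, -0.0, -28.1]
ft_force: [-3.2, 2.0, 6.1]
finger_gap: 60.7
grip_force: 45.1
```

Request:
play_rows([
  [[0, 0, 0, 0, 0, 0], [0, 0, 0, 0, 0, 0], [0, 0, 0, 0, 0, 0], [0, 0, 0, 0, 0, 0], [0, 0, 0, 0, 0, 0]],
], jaw=0.86)

```text
time: 10.4
tool_pos: [484.0, -258.5, -26.5]
tcp_rot: [-180.0, 0.0, -28.1]
ft_force: [-0.9, 0.3, 0.5]
finger_gap: 73.6
grip_force: 0.0
```

Request:
play_rows([
  [[0, 0, 0.4, 0, 0, 0], [0, 0, 0.9, 0, 0, 0], [0, 0, 1.3, 0, 0, 0], [0, 0, 1.5, 0, 0, 0], [0, 0, 1.55, 0, 0, 0]],
])

```text
time: 10.9
tool_pos: [483.6, -258.3, -42.5]
tcp_rot: [-180.0, 0.1, -28.1]
ft_force: [-0.4, -0.2, -0.6]
finger_gap: 73.2
grip_force: 0.0
```

Request:
play_rows([
  [[0, 0, 0, 0, 0, 0], [0, 0, 0, 0, 0, 0], [0, 0, 0, 0, 0, 0], [0, 0, 0, 0, 0, 0], [0, 0, 0, 0, 0, 0]],
], jaw=0.6, squeeze=60)

```text
time: 11.4
tool_pos: [484.2, -258.6, -41.7]
tcp_rot: [180.0, -0.0, -28.1]
ft_force: [0.5, 1.0, 0.7]
finger_gap: 60.7
grip_force: 66.0
```

Run:
```python
from h import *
a=optics.snapshot("side")
cv2.imwrite("pics/pile3.png",cv2.resize(a["pixels"][160:192,318:362],None,fx=18,fy=18,interpolation=cv2.INTER_CUBIC)[...,::-1])
```

```text
(no output)
```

View pics/pile3.png

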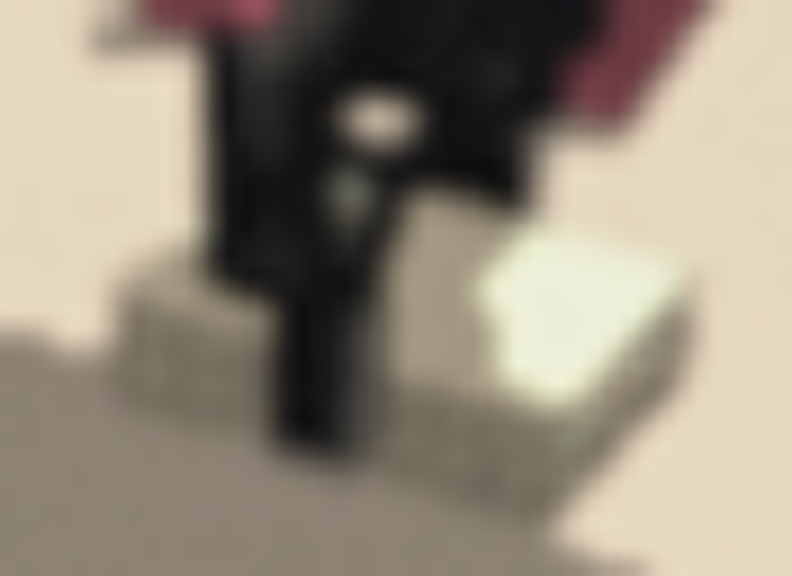

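The pile of three looks square and is gripped at a 60.7 mm gap with 66 N. Before I fly I'll refine the box pose with sub-pixel edge crossings.

Run:
```python
from h import *
T,S=load("top"),load("side"); g=lambda o:cv2.cvtColor(o["pixels"],cv2.COLOR_RGB2LAB)[...,0].astype(float)
t,s=g(T),g(S); yaw=np.radians(-16.8); u=np.array([np.cos(yaw),np.sin(yaw)]); n=np.array([-u[1],u[0]])
def cross(p,i0,step,th):  # first crossing below th walking from i0
    i=i0
    while p[i]>th: i+=step
    return i-step*(th-p[i])/(p[i-step]-p[i])
far=[(c,cross(s[:,c],212,1,181)) for c in range(345,358)]
near=[(c,cross(s[:,c],246,-1,172)) for c in range(345,356)]
print("side far lat",(plane(S,far,4)[:,:2]@n).round(1)); print("side near lat z0",(plane(S,near,0)[:,:2]@n).round(1))
print("far ang",np.polyfit(*plane(S,far,4)[:,:2].T,1)[0],"near",np.polyfit(*plane(S,near,0)[:,:2].T,1)[0], "tan-16.8",np.tan(yaw))
print("side L rows", {rr:[int(v) for v in s[rr,322:334]] for rr in(224,228)}, {rr:[int(v) for v in s[rr,358:374]] for rr in(230,234)})
lp=[(cross(s[rr],320,1,150),rr) for rr in range(224,231)]
C,d=ray(S,lp); N3=np.array([*n,0])
X=C+d*(((140.3+37.5-C@N3)/(d@N3)))[:,None]; print("hood near vertical edge along",(X[:,:2]@u).round(1),X[:,2].round())
L=[(cross(t[rr],285,1,160),rr) for rr in range(207,213)]; R=[(cross(t[rr],332,-1,165),rr) for rr in range(214,218)]
print("hood L lat z44",(plane(T,L,44)[:,:2]@n).round(1),"hood R",(plane(T,R,44)[:,:2]@n).round(1))
H=[(c,cross(t[:,c],195,1,157)) for c in range(302,322)]; print("hood end along",(plane(T,H,44)[:,:2]@u).round(1))
Lf=[(cross(t[rr],285,1,162),rr) for rr in range(217,230)]; Rf=[(cross(t[rr],330,-1,162),rr) for rr in range(222,235)]
print("floor L",(plane(T,Lf,4)[:,:2]@n).round(1),"R",(plane(T,Rf,4)[:,:2]@n).round(1))
```

```text
side far lat [104.1 103.7 103.6 103.3 102.8 104.3 103.8 103.4 103.8 103.7 103.6 103.7
 103.9]
side near lat z0 [177.4 178.6 179.  178.5 177.7 177.9 179.7 179.3 178.5 178.2 183.9]
far ang -0.30326055804475066 near -0.41297620553736714 tan-16.8 -0.3019178003681994
side L rows {224: [215, 214, 215, 214, 215, 205, 164, 93, 58, 59, 59, 60], 228: [215, 215, 215, 215, 213, 188, 123, 67, 58, 59, 59, 58]} {230: [86, 60, 59, 60, 59, 60, 57, 57, 76, 111, 134, 152, 180, 205, 215, 215], 234: [75, 59, 58, 59, 59, 57, 63, 90, 124, 135, 134, 136, 156, 194, 212, 215]}
hood near vertical edge along [498.7 499.  499.4 499.8 500.  500.9 501.7] [31. 27. 23. 20. 16. 12.  8.]
hood L lat z44 [184.5 183.8 183.3 183.4 181.9 180.3] hood R [102.4 102.4 102.3 102. ]
hood end along [501.1 500.8 500.9 501.2 501.  501.1 501.5 501.8 501.1 500.6 500.8 500.6
 500.7 501.  501.4 500.4 500.1 501.1 501.7 500.6]
floor L [177.5 176.9 177.9 178.5 177.8 177.  177.4 177.7 177.6 178.9 178.7 177.6
 176.7] R [100.7 101.2 102.  101.7 100.9 100.5 100.8 100.6 101.1 101.8 101.3 100.7
 101. ]
```

```bash
cat > pl.py <<'E'
from h import *
YAW=-16.8; a=np.radians(YAW); U=np.array([np.cos(a),np.sin(a),0]); N=np.array([-U[1],U[0],0]); Z=np.array([0,0,1.])
CEN=447.3*U+140.2*N; OFF=42.0
def rot(th,yaw=YAW): return Ro.from_euler("z",yaw,degrees=True)*Ro.from_euler("y",th,degrees=True)*Ro.from_euler("x",180,degrees=True)
def pose(s,oz,th):   # pile's underside centre at box coordinate s (to the hood), height oz, tilt th -> TCP pose
    R=rot(th); return CEN+s*U+oz*Z+OFF*R.apply([0,0,1]),R
def low(sb,zb,th): # by bottom-low corner
    t=np.radians(th); return pose(sb-46*np.cos(t),zb+46*np.sin(t),th)
def toplow(st,zb,th): return low(st-24*np.sin(np.radians(th)),zb,th)
def save(p,R): json.dump([list(p),list(R.as_quat())],open("cmd.json","w"))
def cmd(): p,q=json.load(open("cmd.json")); return np.array(p),Ro.from_quat(q)
def did(row):
    p,R=cmd(); save(p+R.apply(np.array(row[:3])*10),R*Ro.from_rotvec(row[3:],degrees=True))
def to(P,n):
    p,R=cmd(); q,Q=P; d=R.inv().apply(q-p)/10; w=(R.inv()*Q).as_rotvec(degrees=True)
    print("dist",np.linalg.norm(d*10).round(),"turn",np.linalg.norm(w).round(1))
    for i in range(1,n+1): print("  ",np.r_[d*i/n,w*i/n].round(2).tolist())
    did(np.r_[d,w].round(2))
E
python3 - <<'E'
from pl import *
save(np.array([483.95,-258.5,-41.9]),rot(0,-28.1))
print(rot(0,-28.1).as_euler("xyz",degrees=True))
did([0,0,-14,0,0,0])
mid=np.array([470,-60,98.1]); print("A");to((mid,rot(0)),4)
print("B");to(toplow(34.5,80,37),5); print(cmd()[0].round(1),cmd()[1].as_euler("xyz",degrees=True).round(1))
# shelf front edge: top ray vs side-view edge line
T,S=load("top"),load("side"); C1,d1=ray(T,(300,97)); C2,dd=ray(S,[(295,0),(243,200)]); n=np.cross(dd[0],dd[1]); print("shelf edge",(C1+d1[0]*((C2-C1)@n/(d1[0]@n))).round())
E
```

```text
[180.    0.  -28.1]
A
dist 199.0 turn 11.3
   [-2.65, -4.21, -0.0, 0.0, 0.0, -2.82]
   [-5.29, -8.43, -0.0, 0.0, 0.0, -5.65]
   [-7.94, -12.64, -0.0, 0.0, 0.0, -8.48]
   [-10.58, -16.85, -0.0, 0.0, 0.0, -11.3]
B
dist 91.0 turn 37.0
   [-1.24, -1.24, 0.48, 0.0, -7.4, 0.0]
   [-2.48, -2.47, 0.96, 0.0, -14.8, 0.0]
   [-3.72, -3.71, 1.44, 0.0, -22.2, 0.0]
   [-4.95, -4.95, 1.92, 0.0, -29.6, 0.0]
   [-6.19, -6.18, 2.4, 0.0, -37.0, 0.0]
[428.6  17.   74.1] [180.   37.  -16.8]
shelf edge [643.  14. 527.]
```

Request:
play_rows([
  [[0, 0, -0.8, 0, 0, 0], [0, 0, -3.5, 0, 0, 0], [0, 0, -7.5, 0, 0, 0], [0, 0, -12, 0, 0, 0], [0, 0, -14, 0, 0, 0]],
])

```text
time: 11.95
tool_pos: [485.9, -259.8, 103.3]
tcp_rot: [180.0, -0.3, -28.1]
ft_force: [1.1, -0.9, -1.6]
finger_gap: 60.9
grip_force: 66.1
```

Request:
play_rows([
  [[-1.3, -2.1, 0, 0, 0, -1.4], [-4, -6.4, 0, 0, 0, -4.2], [-6.7, -10.6, 0, 0, 0, -7.1], [-9.3, -14.8, 0, 0, 0, -9.9], [-10.58, -16.85, 0, 0, 0, -11.3]],
])

```text
time: 12.45
tool_pos: [469.0, -56.6, 98.1]
tcp_rot: [-179.9, 0.1, -16.6]
ft_force: [0.8, 0.2, -2.9]
finger_gap: 61.2
grip_force: 66.1
```

Request:
play_rows([
  [[-1.24, -1.24, 0.48, 0, -7.4, 0], [-2.48, -2.47, 0.96, 0, -14.8, 0], [-3.72, -3.71, 1.44, 0, -22.2, 0], [-4.95, -4.95, 1.92, 0, -29.6, 0], [-6.19, -6.18, 2.4, 0, -37, 0]],
])

```text
time: 12.95
tool_pos: [429.5, 17.3, 75.0]
tcp_rot: [-180.0, 37.1, -16.8]
ft_force: [0.6, 0.9, -2.4]
finger_gap: 60.8
grip_force: 66.1
```

Request:
play_rows([
  [[0, 0, 0, 0, 0, 0], [0, 0, 0, 0, 0, 0], [0, 0, 0, 0, 0, 0], [0, 0, 0, 0, 0, 0]],
])

```text
time: 13.35
tool_pos: [430.1, 16.4, 76.5]
tcp_rot: [-180.0, 36.6, -16.8]
ft_force: [0.1, -0.3, -0.8]
finger_gap: 60.9
grip_force: 66.1
```

Run:
```python
from pl import *
s=sensors.sense(); print(s["time"],s["tool_pos"].round(1),s["tcp_rot"].round(2),s["finger_gap"],s["grip_force"],s["joint_pos"].round(1))
a=optics.snapshot("side"); b=optics.snapshot("top")
for n,o in(("side3",a),("top3",b)): np.savez(n+".npz",**{k:o[k] for k in("pixels","mtx","k1","R","t")})
# white tile pixels in the side view, against the predicted near-side corners for both readings of the tool offset
lab=cv2.cvtColor(a["pixels"],cv2.COLOR_RGB2LAB).astype(int); 
p=s["tool_pos"]; R=Ro.from_euler("xyz",s["tcp_rot"],degrees=True); e=R.apply([1,0,0]); m=-R.apply([0,0,1])
for nm,O in(("tool offset",p+42*m),("world offset",p+42*Z)):
    print(nm,O.round(),proj(a,[O+i*46*e+j*24*m+31*N for i,j in((-1,0),(1,0),(1,1),(-1,1))]).round(1).tolist())
L0=cv2.cvtColor(load("side")["pixels"],cv2.COLOR_RGB2LAB).astype(int)
df=np.abs(lab-L0).sum(2)>25
m2=df&(lab[...,0]>100)&(abs(lab[...,1]-125)<6)
m2[:, :310]=0; m2[:,400:]=0; m2[:150]=0; m2[260:]=0
q=np.argwhere(cv2.morphologyEx(m2.astype(np.uint8),cv2.MORPH_OPEN,np.ones((3,3)))>0); print(len(q),q.min(0),q.max(0))
for rr in range(184,240,4): print(rr,"".join("#" if v<90 else "+" if v<160 else "o" if v<225 else "W" for v in lab[rr,316:390,0]))
```

```text
13.35 [430.1  16.4  76.5] [-179.95   36.62  -16.79] 60.91590951567735 66.14602357149124 [ -9.1  26.1  84.1   4.8 106.1  97.6]
tool offset [454.   9. 110.] [[367.4, 198.0], [339.7, 209.7], [335.0, 203.0], [362.7, 191.0]]
world offset [430.  16. 118.] [[376.9, 197.0], [348.6, 208.9], [344.0, 202.2], [372.2, 190.0]]
2783 [150 310] [259 399]
184 WWWWWWWWWo+############++#####+oo+######+oooooo+++++ooooWWWWWWWWWWWWWooWWW
188 WWWWWWWWWWWWo+############+o+#+oooooooooo++++++++++++++ooooWWWoooWoo++ooWW
192 WWWWWWWWWWWWWWWoo+###############+++++++++++++++++++++ooWWWWWoWWoo+#+oWWoo
196 WWoWWWooWWooWWWWWWoo+#############++++++++++++++++++ooWWWooWWWoo+#+ooWWoWW
200 oooooWooooWWWWWWWWWWoo+++++++########+++++++++oooooWWWWWWWWWo++#++oWWWWWoo
204 oWWoWoWooooooWoWWWooo+++++++++++###+++ooooWWWWWWWWWWWWWWWoo++#+ooWWWWWWWWo
208 WWWWWWWWooWoWWWWWoo+##+++++oooooWWWWWoWooWWoooWoWWWWWWWoo+##+ooWWWWWWWWWoW
212 WWWWWWWooWoooWWoo+++++###+ooWooWWoooWooWWoWoWWooooooooo+##+ooWWoWWWWWoWWoo
216 WWWWWWWWWoWWWoo+#+++#####+ooWWoooooWWWWWWWWWWWo+###+++#++oWWWWWWWWWWWoooWW
220 WWWWWoo+++++++##++++++++++++ooooooooooooooWWWoo+##++#+ooWWWWWWWWWWWWWWWWWo
224 oooooo++++oo++#######+++++++++++++++++++++++++++++##+ooWWWWWWWWWWWWWWWWWWW
228 +++++++++++++#######+++++++++++++++++++++++########+ooWWWWWWWWWWWWWWWWWWWW
232 ++++++++++++++######+++++++++++++++++++++#########+++++ooWWWWWWWWWWWWWWWWW
236 ++++++++++++++++++++++++++++++++++++++++#########++++++oooooooooooWWWWWWWW
```

The outline matches the tool-offset reading: the pile side's corners show near (367,197), (340,209) and (336,203), as predicted. Next I plan the descent and the slide under the hood.

Run:
```python
from pl import *
print("down");to(toplow(32.5,16.5,37),1)
print("slide");to(toplow(47.0,5.6,37),5); print(cmd()[0].round(1))
```

```text
down
dist 63.0 turn 0.0
   [3.66, -0.0, 5.19, 0.0, -0.0, -0.0]
slide
dist 18.0 turn 0.0
   [0.36, -0.0, -0.0, 0.0, -0.0, -0.0]
   [0.72, -0.0, -0.0, 0.0, -0.0, -0.0]
   [1.09, -0.0, -0.0, 0.0, -0.0, -0.0]
   [1.45, -0.0, -0.0, 0.0, -0.0, -0.0]
   [1.81, -0.0, -0.0, 0.0, -0.0, -0.0]
[ 4.405e+02  1.340e+01 -3.000e-01]
```

Request:
play_rows([
  [[0.8, 0, 1.1, 0, 0, 0], [1.8, 0, 2.5, 0, 0, 0], [2.7, 0, 3.8, 0, 0, 0], [3.3, 0, 4.7, 0, 0, 0], [3.66, 0, 5.19, 0, 0, 0]],
])

```text
time: 13.95
tool_pos: [425.2, 17.8, 8.6]
tcp_rot: [180.0, 37.2, -16.8]
ft_force: [0.2, 0.2, -2.3]
finger_gap: 60.8
grip_force: 66.1
```

Request:
play_rows([
  [[0, 0, 0, 0, 0, 0], [0, 0, 0, 0, 0, 0], [0, 0, 0, 0, 0, 0], [0, 0, 0, 0, 0, 0]],
])

```text
time: 14.35
tool_pos: [427.4, 17.5, 11.2]
tcp_rot: [-180.0, 36.9, -16.8]
ft_force: [-0.1, 0.0, -2.7]
finger_gap: 60.9
grip_force: 66.1
```

Request:
play_rows([
  [[0.2, 0, 0, 0, 0, 0], [0.4, 0, 0, 0, 0, 0], [0.6, 0, 0, 0, 0, 0], [0.8, 0, 0, 0, 0, 0], [0.8, 0, 0, 0, 0, 0]],
])

```text
time: 14.85
tool_pos: [433.0, 15.7, 5.6]
tcp_rot: [180.0, 37.0, -16.8]
ft_force: [-1.0, -0.1, -1.9]
finger_gap: 61.0
grip_force: 66.1
```

Request:
play_rows([
  [[0.2, 0, 0, 0, 0, 0], [0.4, 0, 0, 0, 0, 0], [0.55, 0, 0, 0, 0, 0], [0.7, 0, 0, 0, 0, 0], [0.7, 0, 0, 0, 0, 0]],
])

```text
time: 15.35
tool_pos: [438.3, 14.0, 1.5]
tcp_rot: [180.0, 37.0, -16.8]
ft_force: [-0.5, -0.5, -1.9]
finger_gap: 61.0
grip_force: 66.1
```

Request:
play_rows([
  [[0.1, 0, 0, 0, 0, 0], [0.2, 0, 0, 0, 0, 0], [0.3, 0, 0, 0, 0, 0], [0.3, 0, 0, 0, 0, 0], [0.3, 0, 0, 0, 0, 0]],
])

```text
time: 15.85
tool_pos: [440.5, 13.4, -0.2]
tcp_rot: [-180.0, 37.0, -16.8]
ft_force: [-0.4, -0.3, -1.2]
finger_gap: 60.8
grip_force: 66.1
```

No contact so far. Now I probe for the end wall in 1 mm steps towards the hood.

Request:
play_rows([
  [[0.04, 0, -0.03, 0, 0, 0], [0.08, 0, -0.06, 0, 0, 0], [0.08, 0, -0.06, 0, 0, 0], [0.08, 0, -0.06, 0, 0, 0]],
])

```text
time: 16.25
tool_pos: [441.5, 13.1, -0.2]
tcp_rot: [180.0, 37.0, -16.8]
ft_force: [-0.2, -0.7, -2.3]
finger_gap: 60.7
grip_force: 66.1
```

Request:
play_rows([
  [[0.04, 0, -0.03, 0, 0, 0], [0.08, 0, -0.06, 0, 0, 0], [0.08, 0, -0.06, 0, 0, 0], [0.08, 0, -0.06, 0, 0, 0]],
])

```text
time: 16.65
tool_pos: [442.2, 12.9, -0.2]
tcp_rot: [180.0, 37.0, -16.8]
ft_force: [-1.0, 0.7, -1.4]
finger_gap: 60.6
grip_force: 66.0
```

Request:
play_rows([
  [[0.04, 0, -0.03, 0, 0, 0], [0.08, 0, -0.06, 0, 0, 0], [0.08, 0, -0.06, 0, 0, 0], [0.08, 0, -0.06, 0, 0, 0]],
])

```text
time: 17.05
tool_pos: [442.3, 12.9, -0.1]
tcp_rot: [180.0, 37.2, -16.8]
ft_force: [-5.9, 1.6, 0.9]
finger_gap: 61.0
grip_force: 65.9
```

Request:
play_rows([
  [[0.04, 0, -0.03, 0, 0, 0], [0.04, 0, -0.03, 0, 0, 0], [0.04, 0, -0.03, 0, 0, 0]],
])

```text
time: 17.35
tool_pos: [442.3, 12.8, -0.0]
tcp_rot: [180.0, 37.2, -16.8]
ft_force: [-7.3, 1.9, 1.7]
finger_gap: 60.8
grip_force: 65.9
```

The end wall is met at st = 48.8, where the model says 49, so the box position holds to 0.2 mm. I'll back off 1.5 mm and turn the pile flat with its top-low corner held there.

```bash
cat >> pl.py <<'E'
def path(Ps):
    p,R=cmd()
    for q,Q in Ps: row=np.r_[R.inv().apply(q-p)/10,(R.inv()*Q).as_rotvec(degrees=True)].round(2); print("  ",row.tolist())
    did(row)
E
python3 - <<'E'
from pl import *
for i in range(3): did([.08,0,-.06,0,0,0])
did([.04,0,-.03,0,0,0]); print(cmd()[0].round(1))
path([toplow(48.5,5.2,37),toplow(47.4,5,37),toplow(47.4,5,33),toplow(47.4,5,29),toplow(47.4,5,25)]); print()
path([toplow(47.4,5,21),toplow(47.4,5,17),toplow(47.4,5,13),toplow(47.4,5,13)]); print()
path([toplow(47.2,5,9),toplow(47,5,6),toplow(46.8,5,3),toplow(46.6,5,0),toplow(46.6,5,0)])
E
```

```text
[ 4.439e+02  1.240e+01 -3.000e-01]
   [-0.14, -0.0, 0.15, 0.0, -0.0, -0.0]
   [-0.21, -0.0, 0.23, 0.0, -0.0, -0.0]
   [0.2, -0.0, 0.46, 0.0, 4.0, -0.0]
   [0.64, -0.0, 0.66, 0.0, 8.0, -0.0]
   [1.11, -0.0, 0.84, 0.0, 12.0, -0.0]

   [0.44, -0.0, 0.24, 0.0, 4.0, -0.0]
   [0.91, -0.0, 0.46, 0.0, 8.0, -0.0]
   [1.4, -0.0, 0.66, 0.0, 12.0, 0.0]
   [1.4, -0.0, 0.66, 0.0, 12.0, 0.0]

   [0.44, -0.0, 0.28, 0.0, 4.0, 0.0]
   [0.79, -0.0, 0.47, 0.0, 7.0, 0.0]
   [1.14, -0.0, 0.66, 0.0, 10.0, 0.0]
   [1.51, -0.0, 0.82, 0.0, 13.0, 0.0]
   [1.51, -0.0, 0.82, 0.0, 13.0, 0.0]
```

Request:
play_rows([
  [[-0.14, 0, 0.15, 0, 0, 0], [-0.21, 0, 0.23, 0, 0, 0], [0.2, 0, 0.46, 0, 4, 0], [0.64, 0, 0.66, 0, 8, 0], [1.11, 0, 0.84, 0, 12, 0]],
])

```text
time: 17.85
tool_pos: [448.4, 11.0, -13.7]
tcp_rot: [-180.0, 24.8, -16.8]
ft_force: [-0.7, 1.1, -2.7]
finger_gap: 60.3
grip_force: 66.1
```

Request:
play_rows([
  [[0.44, 0, 0.24, 0, 4, 0], [0.91, 0, 0.46, 0, 8, 0], [1.4, 0, 0.66, 0, 12, 0], [1.4, 0, 0.66, 0, 12, 0]],
])

```text
time: 18.25
tool_pos: [456.1, 8.8, -25.4]
tcp_rot: [-180.0, 12.9, -16.8]
ft_force: [-0.3, 0.3, -2.1]
finger_gap: 60.9
grip_force: 66.1
```

Request:
play_rows([
  [[0.44, 0, 0.28, 0, 4, 0], [0.79, 0, 0.47, 0, 7, 0], [1.14, 0, 0.66, 0, 10, 0], [1.51, 0, 0.82, 0, 13, 0], [1.51, 0, 0.82, 0, 13, 0]],
])

```text
time: 18.75
tool_pos: [468.3, 4.9, -37.2]
tcp_rot: [180.0, 0.1, -16.8]
ft_force: [0.0, 0.5, -2.2]
finger_gap: 60.5
grip_force: 66.1
```

Request:
play_rows([
  [[0, 0, 0, 0, 0, 0], [0, 0, 0.04, 0, 0, 0], [0, 0, 0.08, 0, 0, 0], [0, 0, 0.08, 0, 0, 0]],
])

```text
time: 19.15
tool_pos: [469.6, 4.6, -37.7]
tcp_rot: [-180.0, 0.0, -16.8]
ft_force: [0.0, 0.3, -2.7]
finger_gap: 60.7
grip_force: 66.1
```

Flat and free of contact. I'll ease it down onto the floor.

Request:
play_rows([
  [[0, 0, 0.04, 0, 0, 0], [0, 0, 0.08, 0, 0, 0], [0, 0, 0.08, 0, 0, 0], [0, 0, 0.08, 0, 0, 0]],
])

```text
time: 19.55
tool_pos: [469.5, 4.6, -37.8]
tcp_rot: [180.0, 0.0, -16.8]
ft_force: [-4.3, -0.0, 6.6]
finger_gap: 61.0
grip_force: 67.2
```

Run:
```python
from pl import *
s=sensors.sense(); print(s["time"],s["tool_pos"].round(2),s["ft_force"].round(1),s["wrist_torque"].round(2))
```

```text
19.55 [469.54   4.6  -37.78] [-4.3 -0.   6.6] [-0.14  0.66 -0.05]
```

On the floor, with the first load at about 0.2 mm above nominal. Release and rise clear.

Request:
play_rows([
  [[0, 0, 0, 0, 0, 0], [0, 0, 0, 0, 0, 0], [0, 0, 0, 0, 0, 0], [0, 0, 0, 0, 0, 0], [0, 0, 0, 0, 0, 0]],
], jaw=0.86)

```text
time: 20.05
tool_pos: [469.3, 4.7, -38.6]
tcp_rot: [180.0, 0.0, -16.8]
ft_force: [-0.2, 0.7, 0.4]
finger_gap: 73.5
grip_force: 0.0
```

Request:
play_rows([
  [[0, 0, -0.6, 0, 0, 0], [0, 0, -3, 0, 0, 0], [0, 0, -8, 0, 0, 0], [0, 0, -13, 0, 0, 0], [0, 0, -17.8, 0, 0, 0]],
])

```text
time: 20.55
tool_pos: [469.0, 4.8, 142.0]
tcp_rot: [-180.0, -0.0, -16.8]
ft_force: [1.1, 0.4, 0.0]
finger_gap: 73.2
grip_force: 0.0
```

Request:
play_rows([
  [[-2, 0, 0, 0, 0, 0], [-5, 0, 0, 0, 0, 0], [-8, 0, 0, 0, 0, 0], [-10.5, 0, 0, 0, 0, 0], [-11.1, 0, 0, 0, 0, 0]],
], jaw=0)

```text
time: 21.05
tool_pos: [361.6, 37.4, 139.7]
tcp_rot: [-180.0, -0.0, -16.8]
ft_force: [0.2, -0.1, -0.1]
finger_gap: 1.1
grip_force: 0.0
```

Run:
```python
from pl import *
for i in range(8): o=optics.snapshot("side")
s=sensors.sense(); print(s["time"],s["tool_pos"].round(2),s["tcp_rot"].round(1),s["finger_gap"],s["ft_force"].round(1))
t=optics.snapshot("top")
for n,q in(("side4",o),("top4",t)): np.savez(n+".npz",**{k:q[k] for k in("pixels","mtx","k1","R","t")})
lab=cv2.cvtColor(o["pixels"],cv2.COLOR_RGB2LAB).astype(int)
for rr in range(176,244,3): print(rr,"".join("#" if v<90 else "+" if v<160 else "o" if v<225 else "W" for v in lab[rr,316:400,0]))
# pile's predicted top-face and bottom corners in the side view; lid edge
O=CEN+.6*U+4*Z
print(proj(o,[O+i*46*U+j*31*N+h*Z for h in(0,24) for i,j in((1,1),(-1,1),(-1,-1),(1,-1))]).round(1).tolist())
for th in(1.75,1.82,1.88): print(th,proj(o,CEN-53*U+44*Z+106*(np.cos(th)*U+np.sin(th)*Z)+j*37*N).round(1) if False else proj(o,[CEN-53*U+44*Z+106*(np.cos(th)*U+np.sin(th)*Z)+j*37*N for j in(1,-1)]).round(1).tolist())
```

```text
21.45 [363.48  36.58 139.46] [180.    0.  -16.8] 0.145495718104672 [0.2 0.1 0.4]
176 ooooooooooooooooooooooooooooooooooooooooooooooooooooooooooooooooooooooooo+#######+++
179 ooooooooooooooooooooooooooooooooooooooooooooooooooooooooooooooooooooooooo+########++
182 ooooooooooooooooooooooooooooooooooooooooooooooooooooooooooooooooooooooooo+######++++
185 ooooooooooooooooooooooooooooooooooooooooooooooooooooooooooooooooooooooooooooooooo+++
188 oooooooooooooooooooooooooooooooooooooooooooooooooooooooooooooooooooo++oooooooooooo++
191 oooooooooooooooooooooooooooooooooooooooooooooooooooooooooooooooooo+++oooooooooooooo+
194 ooooooooooooooooooooooooooooooooooooooooooooooooooooooooooooooooo+#+oooooooooooooooo
197 ooooooooooooooooooooooooooooooooooooooooooooooooooooooooooooooo+#++ooooooooooooooooo
200 ooooooooooooooooooooooooooooooooooooooooooooooooooooooooooooo+###+oooooooooooooooooo
203 oooooooooooooooooooooooooooooooooooooooooooooooooooooooooooo+##+oooooooooooooooooooo
206 oooooooooooooooooooooooooooooooooooooooooooooooooooooooooo+##+oooooooooooooooooooooo
209 ooooooooooooooooooo+++++#+oooooooooo
[... 570 characters left out ...]
oooooooooooo
230 ooooooooooo++#######++++++++++++++++++++++#########+++oooooooooooooooooooooooooooooo
233 oooooooooo++++++++++++++++++++++++++++++++########++++++oooooooooooooooooooooooooooo
236 ooooooooooooooooooooooooooooooo+++++++++#########++++++++++ooooooooooooooooooooooooo
239 oooooooooooooooooooooooooooooooooooooooo++++++++++++++++++++oooooooooooooooooooooooo
242 oooooooooooooo++++++++++++++++++++++++++++++++++++++++++++++oooooooooooooooooooooooo
[[330.1, 230.4], [361.2, 236.6], [365.8, 224.1], [335.7, 218.3], [330.4, 223.8], [361.9, 230.0], [366.4, 217.6], [336.1, 211.8]]
1.75 [[374.5, 197.2], [379.7, 183.1]]
1.82 [[377.2, 198.1], [382.3, 184.0]]
1.88 [[379.4, 199.1], [384.4, 184.9]]
```

The pile lies flat in the box, and its bright face fills the space between the walls as predicted. Now the lid: go down behind it with the fingers shut, then push towards the hood.

Request:
play_rows([
  [[0, 0, 1.5, 0, 0, 0], [0, 0, 3.5, 0, 0, 0], [0, 0, 5.5, 0, 0, 0], [0, 0, 6.3, 0, 0, 0], [0, 0, 6.3, 0, 0, 0]],
])

```text
time: 22.0
tool_pos: [362.0, 36.8, 75.3]
tcp_rot: [180.0, 0.2, -16.8]
ft_force: [-0.2, 0.2, -0.7]
finger_gap: 0.3
grip_force: 0.0
```

Request:
play_rows([
  [[0.8, 0, 0, 0, 0, 0], [1.8, 0, 0, 0, 0, 0], [2.8, 0, 0, 0, 0, 0], [3.8, 0, 0, 0, 0, 0], [4.8, 0, 0, 0, 0, 0]],
])

```text
time: 22.5
tool_pos: [412.7, 22.4, 79.6]
tcp_rot: [-179.9, -0.3, -16.8]
ft_force: [0.4, -0.3, -1.2]
finger_gap: -0.1
grip_force: 0.0
```

Request:
play_rows([
  [[1, 0, 0, 0, 0, 0], [2, 0, 0, 0, 0, 0], [3, 0, 0, 0, 0, 0], [4, 0, 0, 0, 0, 0], [4, 0, 0, 0, 0, 0]],
])

```text
time: 23.0
tool_pos: [448.6, 10.9, 76.8]
tcp_rot: [-180.0, -0.0, -16.8]
ft_force: [-0.3, 0.4, -0.3]
finger_gap: 0.1
grip_force: 0.0
```

Run:
```python
from pl import *
for i in range(4): o=optics.snapshot("side")
s=sensors.sense(); print(s["time"],s["tool_pos"].round(2),s["ft_force"].round(1))
lab=cv2.cvtColor(o["pixels"],cv2.COLOR_RGB2LAB).astype(int)
for rr in range(176,244,4): print(rr,"".join("#" if v<90 else "+" if v<160 else "o" if v<225 else "W" for v in lab[rr,316:400,0]))
```

```text
23.2 [446.86  11.5   76.3 ] [ 0.6 -0.4 -0.1]
176 ooooooooooooooooooooooooooooooooooWoo+#############+ooooooooooooooooooooooooooo+++++
180 ooooooooooooooooooooooooooooooooooo+#############+ooWooooooooooooooooooooooooooo++++
184 oooooooooooooooooooooooooooooooooWoo+###########+ooWooooooooooooooooooooooooooWWo+++
188 oooooooooooooooooooooooooooooooooooooo+########+ooWooooooooooooooooooooooooooooooo++
192 ooooooooooooooooooooooooooooooooooooWWo+######++oWoooooooooooooooooooooooooooooooooo
196 ooooooooooooooooooooWoWoooooooooooooooo+######+ooWoooooooooooooooooooooooooooooooooo
200 ooooooooooooooooooooooWooooooooooooooooWoooooooooooooooooooooooooooooooooooooooooooo
204 ooooooooooooooooooooooWWWooooooooooooooooooooooooooooooooooooooooooooooooooooooooooo
208 ooooooooooooooooooo+++++++++oooooooooooooooooooooooooooooooooooooooooooooooooooooooo
212 oooooooooooooo+++++++++++++++++++++++++++++++++++ooooooooooooooooooooooooooooooooooo
216 oooooooooooooo++++++++++++++++++++++++++++++++++++++++oooooooooooooooooooooooooooooo
220 ooooooooooWoo+###++++++++++++#++++++++++++++++++++++++oWoooooooooooooooooooooooooooo
224 ooooooooooo++######++ooooo+++++++++++++++++++++++++++ooWoooooooooooooooooooooooooooo
228 ooooooooo++++######+++++++++++++++++++ooo++#######++ooWooooooooooooooooooooooooooooo
232 ooooooooooo+++######++++++++++++++++++++++#######+ooWooooooooooooooooooooooooooooooo
236 +++++++++++++++++++++++++++++++++++++++++########+ooooooooooooWWWWWWWWoooooooooooooo
240 ++++++++++++++++++++++++++++++++++++++++++++++++++++++++++++++++++++++++++++++++oooo
```

The lid appears shut. I'll lift the arm away and check the lid's angle from its near edge.

Request:
play_rows([
  [[0, 0, -2, 0, 0, 0], [0, 0, -6, 0, 0, 0], [0, 0, -10, 0, 0, 0], [0, 0, -12, 0, 0, 0], [0, 0, -12, 0, 0, 0]],
])

```text
time: 23.7
tool_pos: [449.3, 11.3, 200.6]
tcp_rot: [-179.9, -0.4, -16.8]
ft_force: [0.0, 0.5, 0.4]
finger_gap: -0.0
grip_force: 0.0
```

Request:
play_rows([
  [[0, 4, 0, 0, 0, 0], [0, 8, 0, 0, 0, 0], [0, 12, 0, 0, 0, 0], [0, 16, 0, 0, 0, 0], [0, 18, 0, 0, 0, 0]],
])

```text
time: 24.2
tool_pos: [393.4, -162.9, 195.1]
tcp_rot: [180.0, 0.1, -16.9]
ft_force: [0.9, 0.7, 0.2]
finger_gap: 0.3
grip_force: 0.0
```

Run:
```python
from pl import *
for i in range(4): o=optics.snapshot("side")
t=optics.snapshot("top"); s=sensors.sense(); print(s["time"],s["tool_pos"].round(1),s["ft_force"].round(1))
A=cv2.cvtColor(o["pixels"],cv2.COLOR_RGB2LAB)[...,0].astype(int); B=cv2.cvtColor(t["pixels"],cv2.COLOR_RGB2LAB)[...,0].astype(int)
for c in (336,340,344,348,352,356): print("side col",c,list(A[204:234,c]))
print("hood near wall",[list(A[r_,326:334]) for r_ in(220,222)])
H=CEN-53*U+44*Z
for th in(0,.05,.1,.2):
    d=np.cos(th)*U+np.sin(th)*Z; up=np.cos(th)*Z-np.sin(th)*U
    for h in(0,3): print(th,h,"near edge at 40,70,106:",proj(o,[H+d*L+37.5*N+h*up for L in(40,70,106)]).round(1).tolist(),"far:",proj(o,[H+d*L-37.5*N+h*up for L in(40,106)]).round(1).tolist())
    print("   top free edge",proj(t,[H+d*106+j*37.5*N+3*up for j in(1,0,-1)]).round(1).tolist())
for c in (303,316): print("top col",c,list(B[198:216,c]))
for nm,px,z in(("mug etc",None,None),): pass
d=np.abs(o["pixels"].astype(int)-load("side")["pixels"]).sum(2); print("changed px in bystander area",(d[165:360,235:292]>60).sum())
```

```text
24.45 [ 395.  -160.1  195.7] [ 0.3  0.9 -0.2]
side col 336 [np.int64(135), np.int64(126), np.int64(106), np.int64(93), np.int64(92), np.int64(91), np.int64(91), np.int64(92), np.int64(92), np.int64(93), np.int64(92), np.int64(92), np.int64(92), np.int64(90), np.int64(97), np.int64(127), np.int64(142), np.int64(121), np.int64(122), np.int64(134), np.int64(135), np.int64(124), np.int64(111), np.int64(116), np.int64(115), np.int64(117), np.int64(113), np.int64(104), np.int64(93), np.int64(87)]
side col 340 [np.int64(138), np.int64(134), np.int64(117), np.int64(99), np.int64(92), np.int64(92), np.int64(92), np.int64(92), np.int64(92), np.int64(92), np.int64(92), np.int64(92), np.int64(92), np.int64(93), np.int64(90), np.int64(86), np.int64(104), np.int64(132), np.int64(129), np.int64(144), np.int64(158), np.int64(157), np.int64(135), np.int64(116), np.int64(115), np.int64(117), np.int64(123), np.int64(117), np.int64(106), np.int64(93)]
side col 344 [np.int64(136), np.int64(137), np.int64(132), np.int64(117), np.int64(104), np.int64(114), np.int64(136), np.int64(138), np.int64(117), np.in
[... 3002 characters left out ...]
 [329.0, 213.4]] far: [[357.2, 206.9], [336.0, 199.2]]
   top free edge [[299.9, 204.1], [312.3, 207.6], [324.8, 211.2]]
top col 303 [np.int64(186), np.int64(185), np.int64(182), np.int64(176), np.int64(166), np.int64(151), np.int64(136), np.int64(122), np.int64(117), np.int64(112), np.int64(105), np.int64(99), np.int64(92), np.int64(85), np.int64(84), np.int64(83), np.int64(81), np.int64(81)]
top col 316 [np.int64(108), np.int64(108), np.int64(108), np.int64(108), np.int64(108), np.int64(107), np.int64(107), np.int64(100), np.int64(92), np.int64(85), np.int64(82), np.int64(81), np.int64(80), np.int64(80), np.int64(80), np.int64(81), np.int64(81), np.int64(81)]
changed px in bystander area 7
```

The far edge fits a shut lid, but the arm's shadow muddles the near edge. I'll move the arm farther off and look again.

Request:
play_rows([
  [[-1, 4, -2, 0, 0, 0], [-2, 8, -4, 0, 0, 0], [-3, 12, -6, 0, 0, 0], [-4, 16, -8, 0, 0, 0], [-5, 20, -9, 0, 0, 0]],
])

```text
time: 24.95
tool_pos: [289.9, -338.6, 288.3]
tcp_rot: [179.9, -0.1, -16.7]
ft_force: [0.2, -0.5, 0.7]
finger_gap: 0.1
grip_force: 0.0
```

Run:
```python
from pl import *
for i in range(6): o=optics.snapshot("side")
s=sensors.sense(); print(s["time"],s["tool_pos"].round(1))
A=cv2.cvtColor(o["pixels"],cv2.COLOR_RGB2LAB)[...,0].astype(int)
for rr in range(202,240): print(rr," ".join("%3d"%v for v in A[rr,322:374:2]))
```

```text
25.25 [ 290.4 -336.6  285.8]
202 215 215 215 216 216 215 216 216 216 216 216 214 187 145 134 135 135 135 135 138 169 207 216 216 216 216
203 215 215 215 215 215 215 216 216 216 216 216 216 209 182 135 135 135 135 135 135 141 181 211 216 215 215
204 215 214 215 215 215 215 215 213 216 216 215 216 216 208 154 134 134 136 135 135 134 149 185 216 216 216
205 215 215 215 215 215 216 209 198 209 211 212 215 216 215 186 136 134 135 135 135 136 135 152 204 216 216
206 215 215 215 215 215 216 198 169 179 187 196 208 212 215 208 159 136 134 136 135 134 134 138 168 207 216
207 215 215 215 215 215 215 180 149 153 158 166 184 190 204 209 192 148 134 135 134 135 134 134 139 181 216
208 215 215 215 215 208 208 168 144 146 148 150 158 161 173 184 188 159 138 136 134 134 134 136 133 151 203
209 215 215 215 214 184 177 157 146 147 147 147 148 148 151 156 162 158 151 139 137 135 134 135 134 136 168
210 215 215 215 209 163 151 148 147 148 147 147 147 147 147 147 143 150 151 144 143 141 138 140 135 133 139
211 215 215 215 199 152 145 146 148 148 148 148 148 148 148 148 144 147 148 147 145 145 144 151 140
[... 2332 characters left out ...]
 110 115 113 115 118  70  61  61  66 177 216 216 216
234 216 200 151 150 149 127 118 107  94  87  88  90  94  96 105 109 110 111  67  59  59  75 198 217 216 215
235 216 210 194 194 194 159 149 140 121 113 105  93  86  88  92  96 100 101  66  59  58  88 207 216 216 216
236 216 216 214 213 214 198 194 183 150 143 125 119 106  99  87  87  92  88  63  58  58 112 211 216 215 216
237 216 216 213 207 211 210 207 205 194 184 150 150 130 122 112 104  94  86  67  61  58 142 215 216 216 216
238 214 210 202 195 199 199 196 201 208 208 195 194 159 151 143 126 120 114  92  82  74 170 217 216 215 216
239 207 196 190 192 197 197 191 188 197 208 212 213 198 195 183 150 149 134 122 119 106 183 217 216 216 216
```

The lid's near edge runs parallel to the rim, with a slope of about 0.19 against 0.19 predicted for shut. Its free edge sits directly on the hood wall with no gap, and the bystander area is unchanged. Handing in.

```bash
python3 -c "
from bench import job
print(job.hand_in())"
```

```text
the job is handed in; nothing more can be done
None
```

I stacked the single tile on the pile, put all three together flat in the grey box, shut the lid and handed the job in at about 25 s of robot time; the cameras showed the lid shut and the mug, cups, tumblers and shakers unmoved, and no verdict came back.

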